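# Tighten the pot-stand nut with an adjustable wrench

### The arm

A 6-joint arm with a two-finger parallel gripper is mounted at the origin on the work surface. World frame = base frame: x ahead of the robot, y to its left, z up, the work surface at z = 0. Lengths are in m, angles in rad, forces in N, time in s.
With the tool pointing down it reaches from about 0.375 to 0.975 m from the base axis. Payload 3.8 kg.
Tool frame: the origin (TCP) lies at the very end of the fingers, on their centre line; the grasp point (between the pads) lies bot.hold_point_z behind it (bot.hold_point_z is the distance from the TCP to the grasp point, in m); z points along the fingers, y is the line along which they close (so a half turn about z gives the same grasp; the last joint's range is limited). The gripper opens to 85 mm and grips with 20 to 120 N. Pads are 22 mm wide; open, the fingers measure 114 mm over their backs; the gripper's body (76 mm by 85 mm) begins 54 mm behind the grasp point. The pads swing forward as they close: fully open they stand 13 mm farther back than shut.
Start: joints at [-1.207, 0.264, 1.604, -0, 1.274, -0.037], TCP at [0.263, -0.622, 0.231] pointing down, gripper open.
Joint ranges: [-2.63, 2.63], [-0.94, 2.18], [0.31, 2.57], [-1.31, 4.45], [0, 2.66], [-2.55, 2.55]. Speed limits (rad/s): [2.57, 2.57, 3.14, 3.14, 3.14, 3.14].

### API

Orientations are given as a rotation vector (axis times angle).
In Python, from workcell import bot gives the robot as it stands.
- The arm moves only by the shell command python3 jog.py FILE [OPENING] [FORCE], which reads ROWS from the file FILE. ROWS is a JSON list of rows, 1 to 5 of them, each written [[dx, dy, dz], turn]: dx, dy, dz in shares of the most that a row can go, 1 being 62.5 mm, then a turn about the tool's z in normalised numbers (1 is pi rad); each row shifts and turns the commanded pose from where the row before left it, along the tool's axes as they then stand; what a row does not reach is not made up. A row lasts 1/8 s, in which the tool goes at most 0.0625 m and 0.188 rad, less where a joint would pass 70% of its speed; a pose out of reach is approached as far as the arm can. OPENING is the opening from 0.0 (shut) to 1.0 (fully open), set as the command begins (- or left out keeps the last). The fingers move at their own pace and stop on an object; FORCE is the grip in N (left out, the last holds). Time passes only in rows, so rows that do not move let the fingers close. It prints the time, the measured TCP pose, the force, the opening and the grip force at its end. No shift or turn number may pass 1 either way. Input that does not fit is refused with a message, and nothing moves.
- bot.read_state(): the state, without advancing time (a new reading comes with each control period).
- bot.read_camera(name): name is "scene" or "top" or "wrist"; returns the picture (480x640x3 uint8, red, green, blue); there is no depth.
- bot.camera_info(name): a dict with "intrinsics" (3x3 intrinsics, pixels), "extrinsics" (4x4, takes a point from camera to world coordinates). Camera axes: x right, y down, z forward; pixel columns grow to the right and rows downward; lengths in m; the calibration is good to about 2 mm. A picture is of the moment at which its call begins: read the wrist's pose just before it. camera_info takes no time and is no camera call; for the wrist camera it gives the pose at the moment of the call.
- bot.finish_job(): hands the job in; it is judged then, once.
The state is a dict: "time": time; "q": joint angles; "joint_vel": joint speeds; "joint_torque": joint torques, N m; "tool_pos": TCP position; "tcp_rot": TCP orientation; "wrist_force": force on the tool from outside, world axes, zero at the start; "torque": the same for the moment, N m; "width": opening from 0.0 (shut) to 1.0 (fully open); "grip_force": force on a finger pad.
Only numpy, scipy, OpenCV 4.12 (cv2) and the standard library are available. Lean on these libraries where they do the work, as an engineer would, in place of code of your own. Each camera call takes 0.05 s, during which the arm holds its last target. There are 200 camera calls.

### The job

Lay the adjustable wrench flat on the stand's base plate with its open jaws around the big hexagon nut, and roll the wrench's worm with a finger until the jaws just fit the nut. Then, with the wrench, turn the nut clockwise (seen from above) until it is tight against its stop, and leave the wrench lying on the nut. Leave the jug, the flask and the tray where they are.

Things in the scene. Friction and masses are not known exactly. Their poses are not given: they have to be found in the camera images.
- wrench: Steel adjustable wrench, 183 mm long, 0.5 kg. Origin on its underside, where the nut's centre lies when the nut bears on the fixed jaw; x from the handle out through the jaws, z up. Head 18 mm thick, x -58 to +14 mm, y -41 to +31. Fixed jaw's face at y = +15 mm, sliding jaw on the -y side, jaws reach to x = +14, throat's bottom at x = -21. Goes over the nut from above or along the plate.
- wrench_grip (a point): Point on the wrench's handle, on its underside, at x = -85 mm in the wrench's frame. The handle is 24 mm wide and 14 mm thick, along y = 0 from x = -57 to -169 mm; the centre of mass is near x = -75 mm. Same axes as the wrench.
- wrench_jaw (a joint): Slide of the sliding jaw, m: jaw distance = 37.5 mm + value (range -18 to +4 mm; -7.5 mm just closes on the nut). It starts 6 to 9 mm wider than the nut. Driven by the worm, 1.5 mm per radian; the worm's friction holds it against about 30 N.
- wrench_worm: Knurled roller in the wrench's head, 20 mm across, 18 mm long, axis along the wrench's y. Origin: its centre, (-38.5, -8, 12) mm in the wrench's frame; its top is 4 mm proud of the head. Rolling the top towards the jaws (+x) closes them: 10 mm of stroke moves the jaw 1.5 mm. Needs about 4.5 N at the rim, so press with 8 to 20 N; stays as left. It stalls when the jaws close on the nut.
- stand: Fixed steel base plate of a pot stand, 190 x 290 x 12 mm, its top 12 mm above the bench; the origin is on the bench under the nut's centre, z up; the plate reaches 95 mm to either x side, 80 mm to -y and 210 mm to +y. At (50, 165) mm a bracket carries a terracotta pot, 100 mm across and 190 mm high above the bench.
- nut (a joint): Angle of the nut about the vertical, rad, growing clockwise seen from above; it starts between -0.9 and -0.5, stiff throughout (0.25 N m), and 0 is tight at its hard stop.
- nut_top (a point): Centre of the nut's top face, 28 mm above the bench. Steel hexagon nut, 30 mm across flats, 34.6 mm across corners, 16 mm high, on the base plate; the stud's end is 2 mm above it. This point's x axis turns with the nut and is parallel to a pair of flats (so are directions 60 degrees from it); z up. With the wrench's x along it the handle points roughly at the robot.
- jug: Bystander: terracotta mug-shaped jug, 84 mm across, 95 mm high; origin under its centre.
- flask: Bystander: white ceramic flask, 100 mm across, 100 mm high; origin under its centre.
- tray: Bystander: grey plastic tray, 120 x 180 x 35 mm; origin under its centre.

How it is judged:
By the outcome, as a careful person would: the job done as asked, in the order asked, and still so for the second after the job is handed in, with the robot touching nothing.
It also fails if it takes over 72 s, if anything falls off the work surface, if the arm or the gripper's body presses on something with over 40 N, if the wrist force passes 120 N, or if a joint passes its speed limit or range.

## Working session

There is one attempt and no reset: what is moved stays moved. The work goes in short steps, Python scripts to look and compute and a shell command to move; the robot and the scene stay as the last step left them, time stands still between calls to the robot, and variables do not carry over. Pictures are saved under pics/ and viewed, at most 10 in all, crops included, and the job is handed in when it is done.

```bash
ls; mkdir -p pics
python3 - <<'E'
from workcell import bot
import cv2
for n in ("top","scene"):
    im=bot.read_camera(n); cv2.imwrite(f"pics/{n}0.png",im[:,:,::-1])
    c=bot.camera_info(n); print(n,c["intrinsics"],c["extrinsics"])
print(bot.read_state(),bot.hold_point_z)
E
```

```text
jog.py
pics
workcell.py
top [[593.51854966   0.         319.91850359]
 [  0.         593.51854966 240.8093548 ]
 [  0.           0.           1.        ]] [[-0.02743495 -0.99441776  0.10188542  0.44279143]
 [-0.99962231  0.02712871 -0.00439038  0.02445628]
 [ 0.00160185 -0.10196739 -0.99478645  1.54490837]
 [ 0.          0.          0.          1.        ]]
scene [[557.3253731    0.         317.75107578]
 [  0.         557.3253731  245.23669471]
 [  0.           0.           1.        ]] [[ 0.41172962  0.64552647 -0.6432529   1.46585109]
 [ 0.91112124 -0.27737582  0.30482905 -0.40499453]
 [ 0.01835242 -0.71158852 -0.70235672  0.97617202]
 [ 0.          0.          0.          1.        ]]
{'time': 0.1, 'q': array([-1.20690441e+00,  2.64721156e-01,  1.60525174e+00, -1.33253591e-05,
        1.27369820e+00, -3.68829758e-02]), 'joint_vel': array([-0.00030288, -0.00055774, -0.00267649,  0.00206812,  0.00179477,
        0.00073618]), 'joint_torque': array([-1.23700697e-04, -5.16708219e+01, -3.68589950e+01, -6.38859410e-05,
        6.27268542e-03,  2.49036964e-05]), 'tool_pos': array([ 0.26310641, -0.62088678,  0.23004959]), 'tcp_rot': array([-3.07671898e+00, -6.24929229e-01,  5.50818398e-04]), 'wrist_force': array([0.1150595 , 0.40256252, 0.00850091]), 'torque': array([ 0.00720209, -0.03804196, -0.00464885]), 'grip_force': 0.0, 'width': 1.0055343350010597} 0.0187
```

View pics/top0.png

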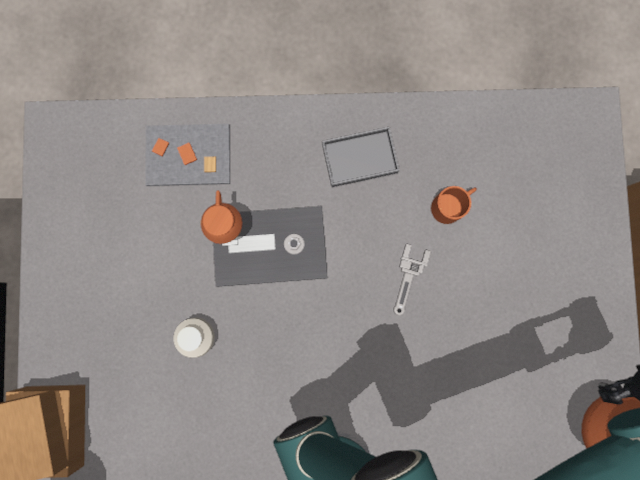

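View pics/scene0.png

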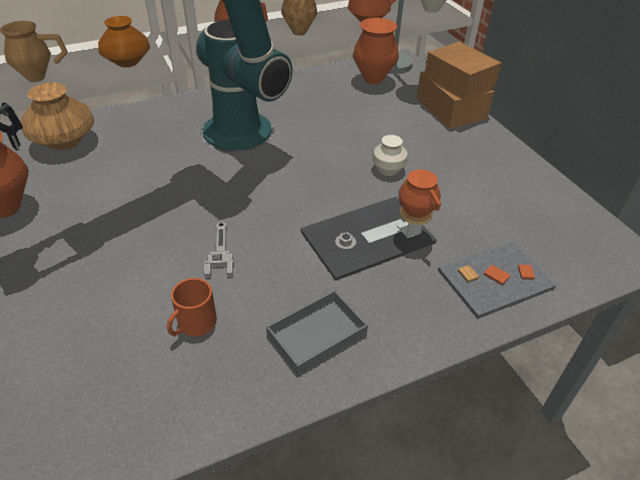

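The top view shows the wrench with its handle end at about (399,311) and its jaws at (416,252). The nut is at (294,244) on the plate and the potted bracket at (221,222). The scene view agrees: the jaws point away from the robot.

```bash
cat > h.py <<'E'
from workcell import bot
import numpy as np, cv2
from scipy.spatial.transform import Rotation as R
def world(uv,z,c):
    K,E=c["intrinsics"],c["extrinsics"]
    d=E[:3,:3]@np.linalg.solve(K,[uv[0],uv[1],1]); o=E[:3,3]
    return o+d*(z-o[2])/d[2]
def pix(p,c):
    K,E=c["intrinsics"],c["extrinsics"]
    q=K@(E[:3,:3].T@(np.asarray(p)-E[:3,3])); return q[:2]/q[2]
def tool(s=None):
    s=s or bot.read_state(); return np.array(s["tool_pos"]),R.from_rotvec(s["tcp_rot"])
def goal(p,yaw_y):
    """delta in tool axes to reach p; turn (mod pi) to get the tool y axis along world angle yaw_y"""
    t,r=tool(); d=r.inv().apply(np.array(p)-t); y=r.as_matrix()[:,1]
    a=-(yaw_y-np.arctan2(y[1],y[0])); a=(a+np.pi/2)%np.pi-np.pi/2
    print("delta tool",d.round(4),"turn",round(a,4),"| tcp",t.round(4),"y-ang",round(np.arctan2(y[1],y[0]),4),"tilt z",r.as_matrix()[:,2].round(3),"q6",bot.read_state()["q"][5].round(3))
E
python3 - <<'E'
from h import *
c=bot.camera_info("top")
for n,uv,z in [("handle end",(399,311),.01),("head",(416,252),.015),("nut",(294,244),.028),("plate corners",(323,207),.012),("",(327,278),.012),("",(217,286),.012),("jug",(453,204),.09),("flask",(193,338),.1)]: print(n,world(uv,z,c).round(4))
w=bot.camera_info("wrist"); t,r=tool()
print(w["intrinsics"]); E=w["extrinsics"]; print(r.inv().apply(E[:3,3]-t), r.as_matrix().T@E[:3,:3])
h=world((399,311),.01,c); k=world((408,275),.015,c)
goal([k[0],k[1],.25],0)
E
```

```text
handle end [ 0.4133 -0.1804  0.01  ]
head [ 0.5636 -0.23    0.015 ]
nut [0.5917 0.0845 0.028 ]
plate corners [0.6883 0.0072 0.012 ]
 [0.5029 0.0021 0.012 ]
 [0.4901 0.2859 0.012 ]
jug [ 0.6746 -0.3145  0.09  ]
flask [0.3641 0.3298 0.1   ]
[[335.25912772   0.         317.02021768]
 [  0.         335.25912772 240.81724215]
 [  0.           0.           1.        ]]
[ 0.0833418   0.00067363 -0.14392851] [[-5.17290074e-04 -9.45364939e-01 -3.26013597e-01]
 [ 9.99999854e-01 -4.37624244e-04 -3.17702644e-04]
 [ 1.57673487e-04 -3.26013714e-01  9.45365027e-01]]
delta tool [ 0.3841 -0.2871 -0.0193] turn -1.17 | tcp [ 0.2631 -0.6209  0.23  ] y-ang -1.17 tilt z [-0.001  0.002 -1.   ] q6 -0.037
```

The rows are not in the units I measure in: shifts go in shares of 62.5 mm and turns go in shares of pi rad. I convert before sending: 0.046 m is 0.736, 0.01 m is 0.16.

```bash
echo '[[[0.736, -0.576, 0.16], 0], [[0.736, -0.576, 0.16], 0], [[0.736, -0.576, 0.16], 0], [[0.736, -0.576, 0.16], 0], [[0.736, -0.576, 0.16], 0]]' > mv.in && python3 jog.py mv.in; echo '[[[0.736, -0.576, 0.16], 0], [[0.736, -0.576, 0.16], 0], [[0.736, -0.576, 0.16], 0], [[0, 0, 0], 0.0573], [[0, 0, 0], 0.0573]]' > mv.in && python3 jog.py mv.in; echo '[[[0, 0, 0], 0.0573], [[0, 0, 0], 0.0573], [[0, 0, 0], 0], [[0, 0, 0], 0]]' > mv.in && python3 jog.py mv.in
python3 - <<'E'
from h import *
goal([.493,-.205,.15],-1.88)
c=bot.camera_info("wrist"); im=bot.read_camera("wrist"); np.savez("w1.npz",K=c["intrinsics"],E=c["extrinsics"]); cv2.imwrite("pics/w1.png",im[:,:,::-1])
E
```

```text
time: 0.72
tool_pos: [0.4053, -0.3641, 0.1806]
tcp_rot: [-3.078, -0.625, 0.0]
wrist_force: [0.9, -1.1, 0.2]
width: 0.999
grip_force: 0.0
time: 1.35
tool_pos: [0.4898, -0.2113, 0.1505]
tcp_rot: [-3.14, -0.059, 0.002]
wrist_force: [-0.4, -0.1, -0.2]
width: 1.001
grip_force: 0.0
time: 1.85
tool_pos: [0.4896, -0.2127, 0.151]
tcp_rot: [-3.102, 0.495, 0.001]
wrist_force: [0.4, -0.4, -0.2]
width: 0.997
grip_force: 0.0
delta tool [ 0.0009 -0.0083  0.001 ] turn -0.0071 | tcp [ 0.4896 -0.2127  0.151 ] y-ang -1.8871 tilt z [-0.  0. -1.] q6 1.431
```

View pics/w1.png

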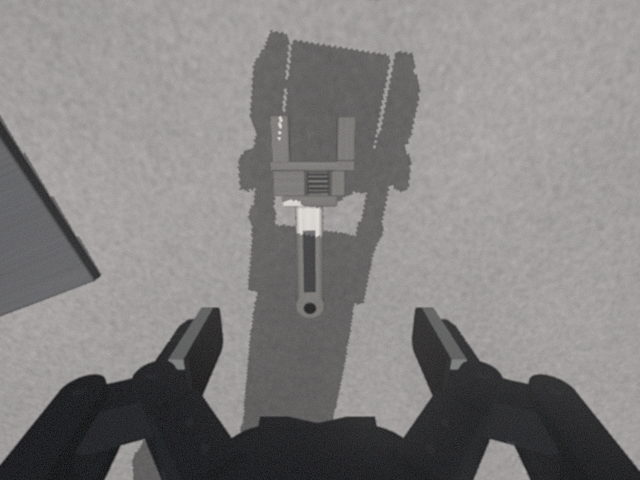

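The wrist picture shows the wrench nearly upright: fixed jaw at left (tip at (271–288,117)), sliding jaw at right, worm at (318,182), handle hole at (310,308).

Run:
```python
from h import *
from scipy.optimize import least_squares
d=np.load("w1.npz"); c={"intrinsics":d["K"],"extrinsics":d["E"]}
obs=[((271,117),(14,31,18)),((288,117),(14,15,18)),((310,319),(-169,0,10)),((297,245),(None,12,14)),((323,245),(None,-12,14)),((318,182),(-38.5,-8,21))]
def T(v,p): a=v[2]; return np.array([v[0]+np.cos(a)*p[0]-np.sin(a)*p[1], v[1]+np.sin(a)*p[0]+np.cos(a)*p[1],p[2]])
def f(v):
    r=[]
    for uv,p in obs:
        w=world(uv,p[2]/1e3,c)*1e3
        a=v[2]; dx=w[0]-v[0]; dy=w[1]-v[1]
        lx,ly=np.cos(a)*dx+np.sin(a)*dy,-np.sin(a)*dx+np.cos(a)*dy
        if p[0] is not None: r.append(lx-p[0])
        r.append(ly-p[1])
    return r
s=least_squares(f,[570,-230,-.3]); print(s.x, np.round(s.fun,1))
v=s.x; g=T(v,(-85,0,0))/1e3; print("grip",g,"right jaw inner/outer y",[ (lambda w:(-np.sin(v[2])*(w[0]-v[0])+np.cos(v[2])*(w[1]-v[1])))(world(uv,.018,c)*1e3) for uv in [(338,117),(355,117)]])
goal([g[0],g[1],.004],v[2]+np.pi/2)
```

```text
[ 5.63524597e+02 -2.31207495e+02 -3.18466918e-01] [-0.2 -1.7 -0.2  1.2 -2.3  0.2 -0.7  0.2  2.6  0.8]
grip [ 0.48279869 -0.20459307  0.        ] right jaw inner/outer y [np.float64(-22.58775148724663), np.float64(-35.76217493722457)]
delta tool [-0.009  -0.0056  0.1471] turn 0.0015 | tcp [ 0.4897 -0.2127  0.1511] y-ang -1.8877 tilt z [-0.  0. -1.] q6 1.431
```

To row units: -0.185 rad / 3.1416 = -0.0589.

```bash
echo '[[[0, 0, 0], -0.0589], [[0, 0, 0], -0.0589], [[0, 0, 0], -0.0589], [[0, 0, 0], -0.0589], [[0, 0, 0], -0.0589]]' > mv.in && python3 jog.py mv.in>/dev/null; echo '[[[0, 0, 0], -0.0589], [[0, 0, 0], -0.0589], [[0, 0, 0], -0.0589], [[0, 0, 0], -0.0589], [[0, 0, 0], -0.0589]]' > mv.in && python3 jog.py mv.in>/dev/null;echo '[[[0, 0, 0], -0.0589], [[0, 0, 0], -0.0589], [[0, 0, 0], -0.0589], [[0, 0, 0], -0.0589], [[0, 0, 0], -0.0589]]' > mv.in && python3 jog.py mv.in>/dev/null; echo '[[[0, 0, 0], -0.0589], [[0, 0, 0], -0.0589], [[0.144, 0.0896, 0.64], 0], [[0, 0, 0.64], 0], [[0, 0, 0], 0]]' > mv.in && python3 jog.py mv.in
python3 - <<'E'
from h import *
goal([.4828,-.2046,.004],-.3185+np.pi/2)
E
```

```text
time: 4.4
tool_pos: [0.4797, -0.2031, 0.068]
tcp_rot: [-0.491, -3.095, -0.004]
wrist_force: [-0.1, 0.2, -0.5]
width: 0.999
grip_force: 0.0
delta tool [-0.0039 -0.0006  0.064 ] turn 0.004 | tcp [ 0.4797 -0.2031  0.068 ] y-ang 1.2563 tilt z [-0.007  0.003 -1.   ] q6 -1.705
```

To row units: 0.03 m is 0.48, 0.02 m is 0.32.

```bash
echo '[[[-0.064, -0.0096, 0.48], 0], [[0, 0, 0.32], 0], [[0, 0, 0.224], 0], [[0, 0, 0], 0]]' > mv.in && python3 jog.py mv.in; echo '[[[0, 0, 0], 0], [[0, 0, 0], 0], [[0, 0, 0], 0], [[0, 0, 0], 0], [[0, 0, 0], 0]]' > mv.in && python3 jog.py mv.in 0 50
```

```text
time: 4.9
tool_pos: [0.4865, -0.2065, 0.0073]
tcp_rot: [-0.493, -3.102, -0.0]
wrist_force: [-0.8, -0.0, 0.1]
width: 0.998
grip_force: 0.0
time: 5.52
tool_pos: [0.4873, -0.2065, 0.0082]
tcp_rot: [0.494, 3.101, 0.0]
wrist_force: [-0.5, 1.6, 5.3]
width: 0.255
grip_force: 49.3
```

To row units: -0.05 m is -0.8, 0.013 m is 0.208.

```bash
echo '[[[0, 0, -0.48], 0], [[0, 0, -0.8], 0], [[0, 0, -0.8], 0], [[0.208, 0.8, 0], 0], [[0.208, 0.8, 0], 0]]' > mv.in && python3 jog.py mv.in; echo '[[[0.208, 0.8, 0], 0], [[0.208, 0.8, 0], 0], [[0, 0, 0], 0], [[0, 0, 0], 0]]' > mv.in && python3 jog.py mv.in
python3 - <<'E'
from h import *
goal([.5,0,.15],-.3185+np.pi/2)
c=bot.camera_info("wrist"); im=bot.read_camera("wrist"); np.savez("w2.npz",K=c["intrinsics"],E=c["extrinsics"]); cv2.imwrite("pics/w2.png",im[:,:,::-1])
E
```

```text
time: 6.15
tool_pos: [0.4924, -0.1026, 0.1371]
tcp_rot: [-0.497, -3.102, -0.0]
wrist_force: [1.2, 0.0, -5.2]
width: 0.262
grip_force: 50.7
time: 6.65
tool_pos: [0.4982, -0.0001, 0.1361]
tcp_rot: [-0.492, -3.101, 0.001]
wrist_force: [-0.4, -0.1, -5.5]
width: 0.255
grip_force: 51.0
delta tool [-0.0017  0.0007 -0.0139] turn 0.0041 | tcp [ 4.982e-01 -1.000e-04  1.361e-01] y-ang 1.2564 tilt z [-0.002 -0.001 -1.   ] q6 -1.306
```

View pics/w2.png

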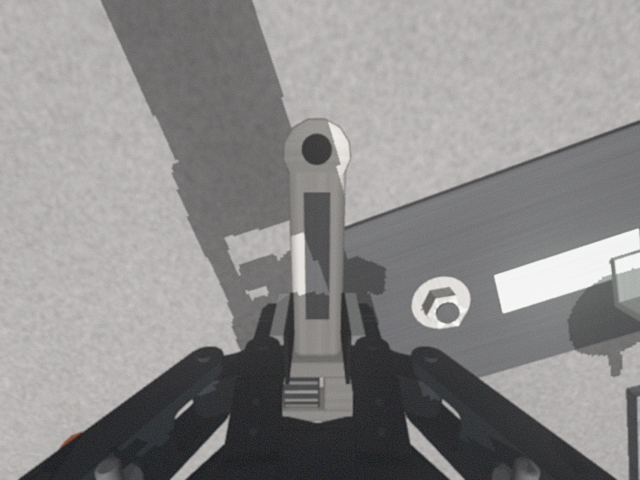

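The wrist view shows the wrench handle held in the fingers, and the nut on its flange near (441,303), right of the handle. I'll zoom in on it.

Run:
```python
import cv2
im=cv2.imread("pics/w2.png")[265:340,395:495]
cv2.imwrite("pics/w2z.png",cv2.resize(im,None,fx=8,fy=8,interpolation=cv2.INTER_CUBIC))
```

```text
(no output)
```

View pics/w2z.png

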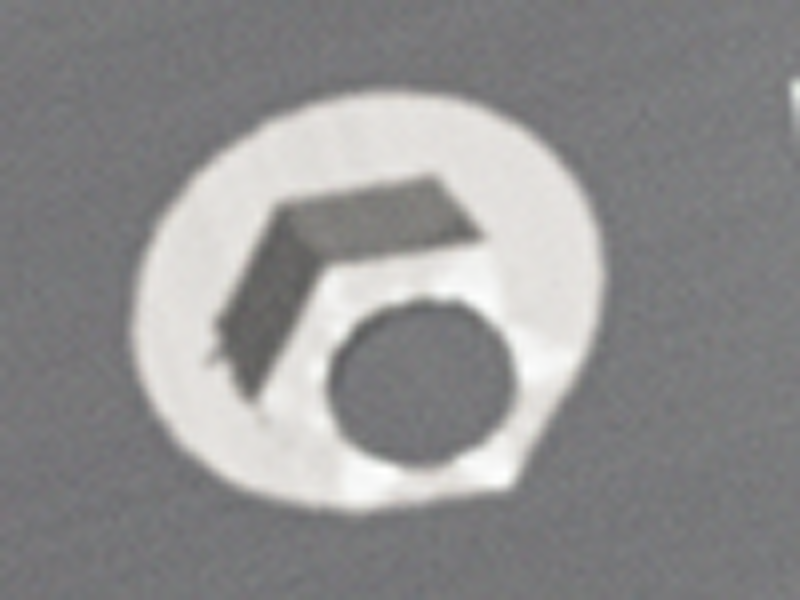

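In the zoom the nut's top face has corners near (325,265), (482,240), (258,405), (517,487), (360,512) and the stud end is centred at (422,382).

Run:
```python
from h import *
from scipy.optimize import least_squares
d=np.load("w2.npz"); c={"intrinsics":d["K"],"extrinsics":d["E"]}
W=lambda u,v,z: world((395+(u+.5)/8-.5,265+(v+.5)/8-.5),z,c)[:2]*1e3
P=np.array([W(*p,.028) for p in [(325,265),(482,240),(258,405),(517,487),(360,512)]])
st=W(422,382,.030); print("stud",st)
def f(v):
    r=[]
    for p in P:
        q=[v[0]+17.32*np.cos(v[2]+k*np.pi/3)-p[0]+1j*(v[1]+17.32*np.sin(v[2]+k*np.pi/3)-p[1]) for k in range(6)]
        m=min(q,key=abs); r+=[m.real,m.imag]
    return r
best=min((least_squares(f,[*st,a]) for a in np.linspace(0,1,6)),key=lambda s:s.cost)
print(best.x[:2],np.round(best.fun,1))
# corner direction = direction parallel to flats (across corners... ) check
a=best.x[2]; print("corner dirs deg",[(np.degrees(a)+60*k+180)%360-180 for k in range(6)])
# plate edge direction & base direction
print("dir to nut deg",np.degrees(np.arctan2(*best.x[1::-1])))
# wrench yaw in hand: handle hole & sides
for uv in [(316,149)]: print("hole",world(uv,.1361-.004+.006,c))
```

```text
stud [594.67694973  83.603535  ]
[595.47299198  84.06971627] [ 0.7 -0.2  0.1  0.8  0.5  0.  -0.9 -0.1 -0.4 -0.5]
corner dirs deg [np.float64(24.781409033307426), np.float64(84.78140903330745), np.float64(144.78140903330745), np.float64(-155.21859096669255), np.float64(-95.21859096669255), np.float64(-35.218590966692545)]
dir to nut deg 8.035988154327034
hole [0.42651936 0.02170456 0.1381    ]
```

To row units: -0.187 rad / 3.1416 = -0.0595.

```bash
echo '[[[0, 0, 0], -0.0595], [[0, 0, 0], -0.0595], [[0, 0, 0], -0.0595], [[0, 0, 0], -0.0595], [[0, 0, 0], 0]]' > mv.in && python3 jog.py mv.in
python3 - <<'E'
from h import *
d=np.load("w1.npz"); c={"intrinsics":d["K"],"extrinsics":d["E"]}
w=world((310,308),.014,c)*1e3; a=-.3185; dx,dy=w[0]-563.5,w[1]+231.2
print("hole in wrench",np.cos(a)*dx+np.sin(a)*dy,-np.sin(a)*dx+np.cos(a)*dy)
goal([.5204,.0536,.065],np.radians(24.8+90))
E
```

```text
time: 7.32
tool_pos: [0.499, -0.0016, 0.1369]
tcp_rot: [0.667, -3.069, 0.0]
wrist_force: [0.4, 0.4, -4.9]
width: 0.262
grip_force: 51.0
hole in wrench -156.68420895783228 0.07110762742541255
delta tool [-0.0425  0.0413  0.0718] turn -0.0048 | tcp [ 0.499  -0.0016  0.1369] y-ang 1.9988 tilt z [-0.001 -0.    -1.   ] q6 -2.052
```

To row units: 0.024 m is 0.384, 0.023 m is 0.368, -0.005 rad / 3.1416 = -0.0016.

```bash
echo '[[[-0.336, 0.32, 0.384], -0.0016], [[-0.336, 0.336, 0.384], 0], [[0, 0, 0.368], 0], [[0, 0, 0], 0], [[0, 0, 0], 0]]' > mv.in && python3 jog.py mv.in
python3 - <<'E'
from h import *
goal([.5204,.0536,.065],np.radians(24.8+90))
for n in ("wrist","scene"):
    im=bot.read_camera(n); c=bot.camera_info(n); print(n,pix([.5951,.0839,.03],c))
    if n=="wrist": cv2.imwrite("pics/w3.png",im[:,:,::-1])
    else:
        u,v=pix([.5951,.0839,.03],c).astype(int); cv2.imwrite("pics/s3.png",cv2.resize(im[v-60:v+60,u-80:u+80,::-1],None,fx=5,fy=5,interpolation=cv2.INTER_CUBIC))
E
```

```text
time: 7.95
tool_pos: [0.5206, 0.0541, 0.0668]
tcp_rot: [-0.677, 3.067, -0.0]
wrist_force: [0.2, 0.1, -5.2]
width: 0.256
grip_force: 51.1
delta tool [ 0.0003 -0.0003  0.0018] turn 0.0018 | tcp [0.5206 0.0541 0.0668] y-ang 2.0055 tilt z [ 0.001 -0.    -1.   ] q6 -1.949
wrist [311.90298381 384.39306456]
scene [345.97396512 235.33110449]
```

View pics/s3.png

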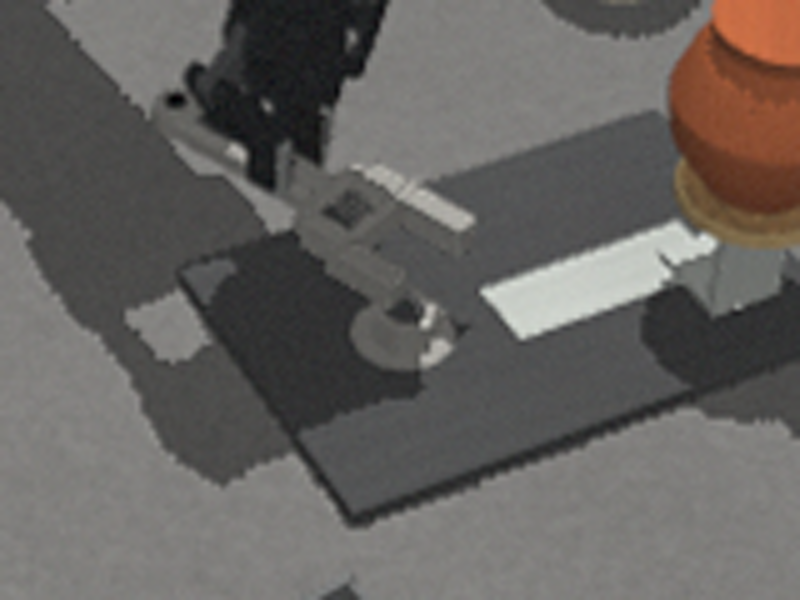

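The scene crop shows the wrench raised level above the nut, with the fixed jaw's tip near (470,225), the sliding jaw's tip near (385,300) and the nut below at (405,330). I'll check this numerically against the model.

Run:
```python
from h import *
c=bot.camera_info("scene"); t,r=tool(); a=np.radians(24.9)
for p in [(14,15,18),(14,31,18),(14,31,0),(14,15,0),(14,-22.6,18),(14,-36,18),(-38.5,-8,20),(-157,0,14)]:
    lx,ly=p[0]+81,p[1]; w=t+np.array([np.cos(a)*lx-np.sin(a)*ly,np.sin(a)*lx+np.cos(a)*ly,p[2]-8])/1e3
    print(p,((pix(w,c)-[265,175])*5).round())
print("nut top",(pix([.5951,.0839,.028],c)-[265,175])*5)
```

```text
(14, 15, 18) [460. 225.]
(14, 31, 18) [480. 208.]
(14, 31, 0) [478. 236.]
(14, 15, 0) [458. 252.]
(14, -22.6, 18) [412. 264.]
(14, -36, 18) [394. 278.]
(-38.5, -8, 20) [346. 197.]
(-157, 0, 14) [176.  94.]
nut top [404.65128976 304.59017708]
```

To row units: 0.015 m is 0.24, 0.01 m is 0.16.

```bash
echo '[[[0, 0, 0.24], 0], [[0, 0, 0.16], 0], [[0, 0, 0.128], 0], [[0, 0, 0.096], 0], [[0, 0, 0], 0]]' > mv.in && python3 jog.py mv.in; echo '[[[0, 0, 0.048], 0], [[0, 0, 0.032], 0], [[0, 0, 0], 0]]' > mv.in && python3 jog.py mv.in
```

```text
time: 8.68
tool_pos: [0.5195, 0.0547, 0.0265]
tcp_rot: [0.681, -3.065, -0.0]
wrist_force: [-0.9, -1.0, -4.9]
width: 0.262
grip_force: 51.0
time: 9.05
tool_pos: [0.5201, 0.0547, 0.0223]
tcp_rot: [0.681, -3.067, -0.0]
wrist_force: [-0.0, 0.6, -5.7]
width: 0.256
grip_force: 51.1
```

To row units: 0.0015 m is 0.024, 0.001 m is 0.016.

```bash
echo '[[[0, 0, 0.024], 0], [[0, 0, 0.016], 0], [[0, 0, 0], 0]]' > mv.in && python3 jog.py mv.in
```

```text
time: 9.43
tool_pos: [0.5204, 0.0547, 0.0202]
tcp_rot: [-0.681, 3.067, -0.0]
wrist_force: [-1.6, 0.2, 0.0]
width: 0.259
grip_force: 51.6
```

To row units: -0.055 m is -0.88, -0.05 m is -0.8.

```bash
echo '[[[0, 0, 0], 0], [[0, 0, 0], 0], [[0, 0, 0], 0]]' > mv.in && python3 jog.py mv.in 0.6; echo '[[[0, 0, -0.48], 0], [[0, 0, -0.8], 0], [[-0.88, 0, -0.48], 0], [[-0.88, 0, 0], 0], [[0, 0, 0], 0]]' > mv.in && python3 jog.py mv.in; echo '[[[0, 0, 0], 0], [[0, 0, 0], 0]]' > mv.in && python3 jog.py mv.in
python3 - <<'E'
from h import *
goal([.5204,.0536,.0202],np.radians(24.8+90))
c=bot.camera_info("wrist"); im=bot.read_camera("wrist"); np.savez("w4.npz",K=c["intrinsics"],E=c["extrinsics"]); cv2.imwrite("pics/w4.png",im[:,:,::-1])
u,v=pix([.575,.075,.03],c).astype(int); print(u,v); u0,v0=max(u-100,0),max(min(v-75,330),0); print(u0,v0)
cv2.imwrite("pics/w4z.png",cv2.resize(im[v0:v0+150,u0:u0+200,::-1],None,fx=4,fy=4,interpolation=cv2.INTER_CUBIC))
E
```

```text
time: 9.8
tool_pos: [0.5207, 0.0547, 0.0202]
tcp_rot: [-0.681, 3.066, -0.0]
wrist_force: [0.1, 0.5, -0.3]
width: 0.605
grip_force: 0.0
time: 10.42
tool_pos: [0.6233, 0.1027, 0.1304]
tcp_rot: [-0.682, 3.063, -0.0]
wrist_force: [-1.2, -0.6, -1.0]
width: 0.6
grip_force: 0.0
time: 10.68
tool_pos: [0.6181, 0.1007, 0.129]
tcp_rot: [0.68, -3.065, -0.0]
wrist_force: [-0.6, 0.0, -0.2]
width: 0.596
grip_force: 0.0
delta tool [ 0.1082 -0.0014  0.109 ] turn 0.004 | tcp [0.6181 0.1007 0.129 ] y-ang 2.0076 tilt z [-0.002 -0.    -1.   ] q6 -1.886
310 176
210 101
```

View pics/w4z.png

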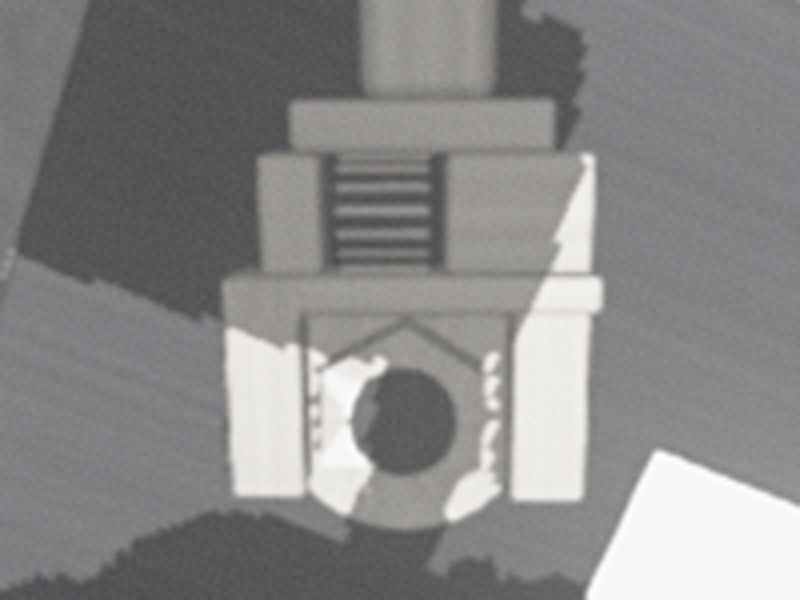

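The wrench sits around the nut: hexagon apex at (408,318), flats parallel to the jaws with a small gap each side, worm centred at (383,212) in the crop.

```bash
cat >> h.py <<'E'
def wp(nm,u,v,z):
    d=np.load(nm); c={"intrinsics":d["K"],"extrinsics":d["E"]}
    return world((210+(u+.5)/4-.5,101+(v+.5)/4-.5),z,c)
E
python3 - <<'E'
from h import *
w=lambda u,v,z: wp("w4.npz",u,v,z)
wm=w(383,212,.033); print("worm",wm)
A,B,C,D=[w(u,497,.030) for u in (235,305,512,585)]
print("jaws mm",[np.linalg.norm(q-A)*1e3 for q in (B,C,D)],"yaw",np.degrees(np.arctan2(*(D-A)[1::-1]))-90, "h yaw", )
m=(w(430,50,.026)); ax=C; print("nut ctr stud",w(405,421,.030))
a=np.radians(24.8); R2=np.array([[np.cos(a),-np.sin(a)],[np.sin(a),np.cos(a)]])
for n,q in (("from C",C[:2]-R2@[.014,.015]),("from worm",wm[:2]-R2@[-.0385,-.008])): print(n,q, "worm ->",q+R2@[-.0385,-.008])
x=C[:2]-R2@[.014,.015]+R2@[-.0385,-.008]
g=(x+wm[:2])/2-R2@[.008,0]; print(g); goal([*g,.05],a+np.pi/2)
E
```

```text
worm [0.56162834 0.06473403 0.033     ]
jaws mm [np.float64(13.191193493041549), np.float64(52.20529528500488), np.float64(65.96598026716454)] yaw 24.989397962648667 h yaw
nut ctr stud [0.59433129 0.08390031 0.03      ]
from C [0.59267685 0.08878969] worm -> [0.56108303 0.06537857]
from worm [0.59322216 0.08814515] worm -> [0.56162834 0.06473403]
[0.55409347 0.06170068]
delta tool [ 0.0745 -0.0082  0.0794] turn 0.0039 | tcp [0.6183 0.1006 0.1293] y-ang 2.0075 tilt z [-0.001 -0.    -1.   ] q6 -1.886
```

To row units: 0.04 m is 0.64, 0.0375 m is 0.6, 0.004 rad / 3.1416 = 0.0013.

```bash
echo '[[[0.6, -0.064, 0], 0.0013], [[0.592, -0.0672, 0.32], 0], [[0, 0, 0.64], 0], [[0, 0, 0.384], 0], [[0, 0, 0], 0]]' > mv.in && python3 jog.py mv.in 0 20; echo '[[[0, 0, 0], 0], [[0, 0, 0], 0]]' > mv.in && python3 jog.py mv.in
python3 - <<'E'
from h import *
goal([.5541,.0617,.034],np.radians(24.8+90))
E
```

```text
time: 11.35
tool_pos: [0.5525, 0.0618, 0.0437]
tcp_rot: [0.673, -3.063, -0.001]
wrist_force: [0.1, -0.1, 0.9]
width: -0.001
grip_force: 0.0
time: 11.6
tool_pos: [0.5569, 0.0624, 0.0474]
tcp_rot: [-0.674, 3.065, -0.001]
wrist_force: [0.3, 0.4, 0.2]
width: -0.003
grip_force: 0.0
delta tool [0.0029 0.0005 0.0134] turn 0.0003 | tcp [0.5569 0.0624 0.0474] y-ang 2.0039 tilt z [ 0.003  0.    -1.   ] q6 -1.937
```

To row units: 0.008 m is 0.128, 0.003 m is 0.048.

```bash
echo '[[[0.048, 0, 0.128], 0], [[0, 0, 0.048], 0], [[0, 0, 0.016], 0], [[0, 0, 0], 0]]' > mv.in && python3 jog.py mv.in; echo '[[[0, 0, 0.016], 0], [[0, 0, 0.008], 0], [[0, 0, 0], 0], [[0, 0, 0], 0]]' > mv.in && python3 jog.py mv.in
```

```text
time: 12.1
tool_pos: [0.5526, 0.0611, 0.0335]
tcp_rot: [0.675, -3.068, -0.0]
wrist_force: [-0.2, 0.3, -0.6]
width: -0.002
grip_force: 0.0
time: 12.6
tool_pos: [0.553, 0.0611, 0.0331]
tcp_rot: [-0.675, 3.068, -0.0]
wrist_force: [-2.1, -0.2, 6.5]
width: 0.001
grip_force: 3.3
```

To row units: 0.0007 m is 0.0112.

```bash
echo '[[[0, 0, 0.0112], 0], [[0, 0, 0], 0], [[0, 0, 0], 0]]' > mv.in && python3 jog.py mv.in
```

```text
time: 12.98
tool_pos: [0.5531, 0.0611, 0.0329]
tcp_rot: [-0.675, 3.068, 0.0]
wrist_force: [-4.8, -0.1, 10.8]
width: 0.004
grip_force: 5.2
```

To row units: -0.003 m is -0.048, 0.0003 m is 0.0048.

```bash
echo '[[[-0.048, 0, 0.0048], 0], [[-0.048, 0, 0], 0], [[-0.048, 0, 0], 0]]' > mv.in && python3 jog.py mv.in;echo '[[[-0.048, 0, 0], 0], [[-0.048, 0, 0], 0], [[0, 0, 0], 0]]' > mv.in && python3 jog.py mv.in
```

```text
time: 13.35
tool_pos: [0.5616, 0.0651, 0.0337]
tcp_rot: [-0.675, 3.068, 0.001]
wrist_force: [-6.0, -0.1, 15.2]
width: -0.0
grip_force: 7.5
time: 13.72
tool_pos: [0.5675, 0.0679, 0.0337]
tcp_rot: [-0.675, 3.067, 0.001]
wrist_force: [-4.8, 0.2, 14.2]
width: -0.0
grip_force: 7.1
```

To row units: 0.019 m is 0.304, -0.006 m is -0.096.

```bash
echo '[[[-0.048, 0, 0], 0], [[0, 0, 0], 0], [[0, 0, -0.096], 0], [[0.304, 0, 0], 0], [[0, 0, 0], 0]]' > mv.in && python3 jog.py mv.in; echo '[[[0, 0, 0.048], 0], [[0, 0, 0.048], 0], [[0, 0, 0], 0], [[0, 0, 0], 0]]' > mv.in && python3 jog.py mv.in
```

```text
time: 14.35
tool_pos: [0.5508, 0.0604, 0.0368]
tcp_rot: [0.674, -3.067, -0.0]
wrist_force: [0.7, 0.4, -0.8]
width: 0.005
grip_force: 0.0
time: 14.85
tool_pos: [0.553, 0.0608, 0.0328]
tcp_rot: [-0.675, 3.067, -0.0]
wrist_force: [-4.3, -0.6, 11.9]
width: 0.001
grip_force: 6.0
```

To row units: -0.003 m is -0.048.

```bash
echo '[[[-0.048, 0, 0], 0], [[-0.048, 0, 0], 0], [[-0.048, 0, 0], 0], [[-0.048, 0, 0], 0]]' > mv.in && python3 jog.py mv.in;echo '[[[-0.048, 0, 0], 0], [[-0.048, 0, 0], 0], [[0, 0, 0], 0]]' > mv.in && python3 jog.py mv.in
```

```text
time: 15.35
tool_pos: [0.5643, 0.0654, 0.0337]
tcp_rot: [-0.676, 3.067, -0.002]
wrist_force: [-4.9, -3.1, 16.2]
width: -0.001
grip_force: 7.9
time: 15.72
tool_pos: [0.5704, 0.0677, 0.0336]
tcp_rot: [-0.676, 3.066, -0.003]
wrist_force: [-2.4, -4.1, 14.8]
width: -0.003
grip_force: 7.1
```

To row units: -0.05 m is -0.8, -0.03 m is -0.48.

```bash
echo '[[[0, 0, -0.48], 0], [[-0.4, 0.064, -0.8], 0], [[-0.48, 0.064, -0.24], 0], [[0, 0, 0], 0], [[0, 0, 0], 0]]' > mv.in && python3 jog.py mv.in
python3 - <<'E'
from h import *
goal([.554,.0617,.034],np.radians(24.8+90))
c=bot.camera_info("wrist"); im=bot.read_camera("wrist"); np.savez("w5.npz",K=c["intrinsics"],E=c["extrinsics"])
cv2.imwrite("pics/w5z.png",cv2.resize(im[101:251,210:410,::-1],None,fx=4,fy=4,interpolation=cv2.INTER_CUBIC))
E
```

```text
time: 16.35
tool_pos: [0.6139, 0.0985, 0.1249]
tcp_rot: [0.675, -3.066, -0.0]
wrist_force: [-0.8, 0.9, -0.4]
width: -0.001
grip_force: 0.0
delta tool [ 0.0696 -0.0083  0.0911] turn 0.0007 | tcp [0.6139 0.0985 0.1249] y-ang 2.0044 tilt z [-0.002 -0.    -1.   ] q6 -1.885
```

View pics/w5z.png

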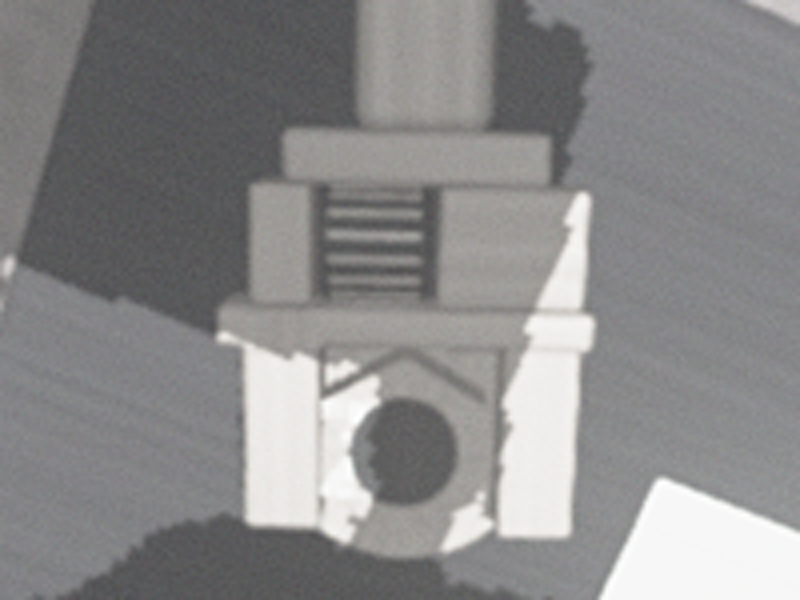

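The jaw has moved: the gap in the crop went from 207 to about 180 px, against about 162 px for the nut, so roughly 3.5 mm is left. The worm is now at (375,242).

Run:
```python
from h import *
w=lambda u,v,z: wp("w5.npz",u,v,z)
wm=w(375,242,.033); print("worm",wm)
A,B,C,D=[w(u,v,.030) for u,v in ((246,525),(318,526),(498,536),(571,537))]
print([np.linalg.norm(q-A)*1e3 for q in (B,C,D)],"yaw",np.degrees(np.arctan2(*(D-A)[1::-1]))-90,"hd",np.degrees(np.arctan2(*(w(590,312,.03)-w(220,300,.03))[1::-1]))-90)
L,Rr=w(322,395,.028),w(485,400,.028); print("nut",np.linalg.norm(L-Rr)*1e3)
a=np.radians(24.8); g=wm[:2]-.009*np.array([np.cos(a),np.sin(a)]); goal([*g,.042],a+np.pi/2)
```

```text
worm [0.56213087 0.06355433 0.033     ]
[np.float64(13.430733961494166), np.float64(47.111290709087605), np.float64(60.777387012131484)] yaw 22.579422464418357 hd 22.961283017331596
nut 29.727806457737938
delta tool [ 0.0698 -0.0101  0.0827] turn 0.0004 | tcp [0.6133 0.0983 0.1244] y-ang 2.004 tilt z [-0.003 -0.001 -1.   ] q6 -1.885
```

To row units: 0.04 m is 0.64, 0.035 m is 0.56.

```bash
echo '[[[0.56, -0.08, 0], 0], [[0.56, -0.08, 0.32], 0], [[0, 0, 0.64], 0], [[0, 0, 0.352], 0], [[0, 0, 0], 0]]' > mv.in && python3 jog.py mv.in; echo '[[[0, 0, 0], 0], [[0, 0, 0], 0]]' > mv.in && python3 jog.py mv.in
python3 - <<'E'
from h import *
goal([.5534,.0600,.032],np.radians(24.8+90))
E
```

```text
time: 17.02
tool_pos: [0.5515, 0.0595, 0.0409]
tcp_rot: [0.673, -3.061, -0.002]
wrist_force: [-0.9, 0.4, -0.4]
width: -0.002
grip_force: 0.0
time: 17.27
tool_pos: [0.5566, 0.0602, 0.0455]
tcp_rot: [-0.675, 3.066, -0.001]
wrist_force: [0.6, 0.4, 0.3]
width: -0.001
grip_force: 0.0
delta tool [0.003  0.0012 0.0134] turn 0.0004 | tcp [0.5566 0.0602 0.0455] y-ang 2.004 tilt z [ 0.002  0.    -1.   ] q6 -1.941
```

To row units: 0.007 m is 0.112, 0.005 m is 0.08.

```bash
echo '[[[0.048, 0.016, 0.112], 0], [[0, 0, 0.08], 0], [[0, 0, 0.024], 0], [[0, 0, 0], 0], [[0, 0, 0], 0]]' > mv.in && python3 jog.py mv.in
```

```text
time: 17.9
tool_pos: [0.5523, 0.0598, 0.0321]
tcp_rot: [0.675, -3.068, 0.0]
wrist_force: [-5.7, 0.1, 12.0]
width: 0.0
grip_force: 6.4
```

To row units: -0.003 m is -0.048.

```bash
echo '[[[-0.048, 0, 0], 0], [[-0.048, 0, 0], 0], [[-0.048, 0, 0], 0], [[-0.048, 0, 0], 0]]' > mv.in && python3 jog.py mv.in;echo '[[[-0.048, 0, 0], 0], [[-0.048, 0, 0], 0], [[-0.016, 0, 0], 0], [[0, 0, 0], 0]]' > mv.in && python3 jog.py mv.in; echo '[[[0, 0, -0.096], 0], [[0.304, 0, 0], 0], [[0, 0, 0], 0]]' > mv.in && python3 jog.py mv.in; echo '[[[0, 0, 0.048], 0], [[0, 0, 0.048], 0], [[0, 0, 0], 0], [[0, 0, 0], 0]]' > mv.in && python3 jog.py mv.in
```

```text
time: 18.4
tool_pos: [0.5623, 0.0635, 0.0337]
tcp_rot: [0.675, -3.065, 0.002]
wrist_force: [-5.3, -2.9, 15.2]
width: -0.001
grip_force: 7.8
time: 18.9
tool_pos: [0.5708, 0.0664, 0.0336]
tcp_rot: [-0.676, 3.067, -0.004]
wrist_force: [-5.8, -5.4, 17.5]
width: -0.001
grip_force: 8.9
time: 19.27
tool_pos: [0.5509, 0.0596, 0.036]
tcp_rot: [0.674, -3.066, -0.001]
wrist_force: [0.2, 0.3, -0.8]
width: -0.0
grip_force: 0.0
time: 19.77
tool_pos: [0.5528, 0.0599, 0.0315]
tcp_rot: [0.676, -3.068, 0.0]
wrist_force: [-4.2, -0.1, 8.4]
width: 0.0
grip_force: 4.4
```

To row units: -0.002 m is -0.032.

```bash
echo '[[[-0.032, 0, 0], 0], [[-0.032, 0, 0], 0], [[-0.032, 0, 0], 0], [[0, 0, 0], 0]]' > mv.in && python3 jog.py mv.in;echo '[[[-0.032, 0, 0], 0], [[-0.032, 0, 0], 0], [[0, 0, 0], 0]]' > mv.in && python3 jog.py mv.in
```

```text
time: 20.27
tool_pos: [0.5534, 0.0603, 0.0313]
tcp_rot: [0.675, -3.056, 0.002]
wrist_force: [-16.6, -8.8, 22.4]
width: 0.003
grip_force: 14.3
time: 20.65
tool_pos: [0.5562, 0.0615, 0.0323]
tcp_rot: [0.675, -3.054, 0.003]
wrist_force: [-21.9, -10.6, 31.3]
width: -0.0
grip_force: 18.1
```

To row units: -0.05 m is -0.8, -0.03 m is -0.48.

```bash
echo '[[[0, 0, -0.48], 0], [[-0.48, 0.064, -0.8], 0], [[-0.48, 0.064, -0.24], 0], [[0, 0, 0], 0], [[0, 0, 0], 0]]' > mv.in && python3 jog.py mv.in
python3 - <<'E'
from h import *
c=bot.camera_info("wrist"); im=bot.read_camera("wrist"); np.savez("w6.npz",K=c["intrinsics"],E=c["extrinsics"])
cv2.imwrite("pics/w6z.png",cv2.resize(im[101:251,210:410,::-1],None,fx=4,fy=4,interpolation=cv2.INTER_CUBIC))
E
```

```text
time: 21.28
tool_pos: [0.6116, 0.0964, 0.1244]
tcp_rot: [0.675, -3.066, -0.0]
wrist_force: [-0.3, 0.2, 0.7]
width: -0.002
grip_force: 0.0
```

View pics/w6z.png

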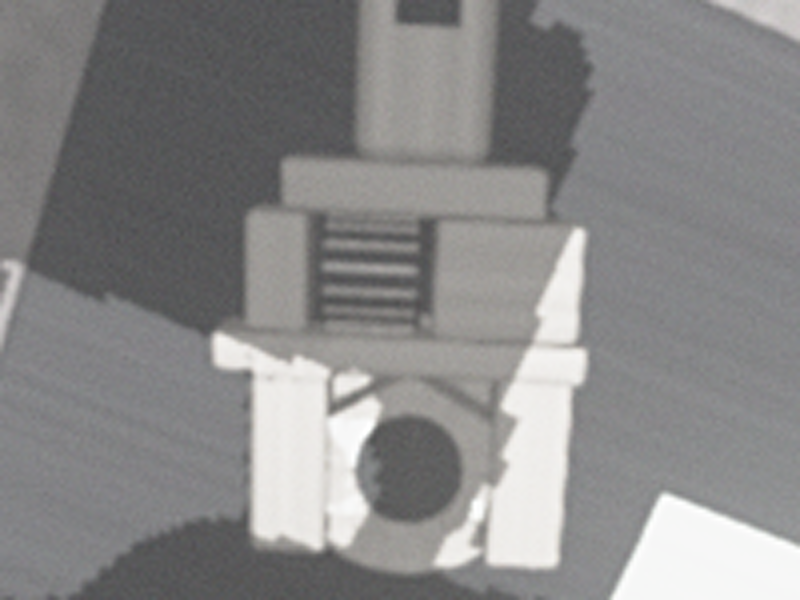

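The jaws are almost closed on the nut: the gap is about 163 px, with inner faces at (325,550) and (488,567). The worm is at (370,270) and the head is tilted slightly relative to the picture.

Run:
```python
from h import *
w=lambda u,v,z: wp("w6.npz",u,v,z)
ang=lambda p,q: np.degrees(np.arctan2(*(q-p)[1::-1]))
wm=w(370,270,.033); print("worm",wm)
Cn=w(488,567,.03); 
cy=ang(w(214,348,.03),w(584,366,.03))-90; fi=ang(w(488,567,.03),w(496,385,.03))-180
print("yaw bar",cy,"fixed inner",fi, "sliding inner",ang(w(325,550,.03),w(330,372,.03))-180, "handle", ang(w(490,150,.026),w(497,20,.026))-180, ang(w(357,150,.026),w(360,20,.026))-180)
a=np.radians(cy); n=np.array([-np.sin(a),np.cos(a)])
print("gap",n@(Cn-w(325,550,.03))[:2]*1e3)
print("nut upper flats edges: ",ang(w(330,410,.028),w(400,376,.028)), ang(w(415,376,.028),w(492,415,.028)))
g=wm[:2]-.007*np.array([np.cos(a),np.sin(a)]); print(g); goal([*g,.042],np.radians(24.8+90))
```

```text
worm [0.56437106 0.06255841 0.033     ]
yaw bar 22.00701779282811 fixed inner -336.7607752040047 sliding inner -338.15146904723554 handle -337.5771437815886 -337.566483703843
gap 30.71839503759448
nut upper flats edges:  140.8388004325256 87.69389873972753
[0.5578811  0.05993537]
delta tool [ 0.0631 -0.0106  0.0821] turn 0.0005 | tcp [0.611  0.0961 0.1239] y-ang 2.0041 tilt z [-0.003 -0.001 -1.   ] q6 -1.888
```

The rows are not in the units I measure in: shifts go in shares of 62.5 mm and turns go in shares of pi rad. I convert before sending: 0.04 m is 0.64, 0.031 m is 0.496.

```bash
echo '[[[0.496, -0.08, 0], 0], [[0.48, -0.088, 0.32], 0], [[0, 0, 0.64], 0], [[0, 0, 0.352], 0], [[0, 0, 0], 0]]' > mv.in && python3 jog.py mv.in; echo '[[[0, 0, 0], 0], [[0, 0, 0], 0]]' > mv.in && python3 jog.py mv.in
python3 - <<'E'
from h import *
goal([.5583,.0601,.033],np.radians(24.8+90))
E
```

```text
time: 21.95
tool_pos: [0.5576, 0.0606, 0.0403]
tcp_rot: [0.673, -3.061, -0.002]
wrist_force: [-0.2, -0.2, -0.2]
width: 0.001
grip_force: 0.0
time: 22.2
tool_pos: [0.5627, 0.0613, 0.045]
tcp_rot: [-0.675, 3.066, -0.001]
wrist_force: [0.1, 0.7, 1.6]
width: 0.001
grip_force: 0.0
delta tool [0.0045 0.0007 0.012 ] turn 0.0004 | tcp [0.5627 0.0613 0.045 ] y-ang 2.004 tilt z [ 0.002  0.    -1.   ] q6 -1.939
```

To row units: 0.007 m is 0.112, 0.003 m is 0.048.

```bash
echo '[[[0.048, 0.0112, 0.112], 0], [[0, 0, 0.064], 0], [[0, 0, 0.024], 0], [[0, 0, 0], 0], [[0, 0, 0], 0]]' > mv.in && python3 jog.py mv.in
```

```text
time: 22.82
tool_pos: [0.5585, 0.0606, 0.0334]
tcp_rot: [0.675, -3.068, 0.0]
wrist_force: [-7.6, 0.0, 15.7]
width: 0.001
grip_force: 8.3
```

To row units: -0.002 m is -0.032.

```bash
echo '[[[-0.032, 0, 0], 0], [[-0.032, 0, 0], 0], [[0, 0, 0], 0]]' > mv.in && python3 jog.py mv.in;echo '[[[-0.032, 0, 0], 0], [[-0.032, 0, 0], 0], [[0, 0, 0], 0]]' > mv.in && python3 jog.py mv.in;echo '[[[-0.032, 0, 0], 0], [[-0.032, 0, 0], 0], [[0, 0, 0], 0]]' > mv.in && python3 jog.py mv.in
```

```text
time: 23.2
tool_pos: [0.5607, 0.0616, 0.0336]
tcp_rot: [0.675, -3.064, 0.001]
wrist_force: [-11.1, -3.8, 21.3]
width: -0.003
grip_force: 10.8
time: 23.58
tool_pos: [0.5635, 0.0627, 0.0336]
tcp_rot: [0.675, -3.062, 0.002]
wrist_force: [-13.1, -5.3, 24.2]
width: -0.002
grip_force: 11.9
time: 23.95
tool_pos: [0.5659, 0.0637, 0.0335]
tcp_rot: [0.675, -3.059, 0.003]
wrist_force: [-16.0, -8.4, 27.3]
width: -0.004
grip_force: 13.3
```

To row units: -0.02 m is -0.32, 0.02 rad / 3.1416 = 0.0064.

```bash
echo '[[[0, 0, -0.32], 0], [[0, 0, -0.32], 0], [[0.32, 0, 0], 0.0064], [[0.32, 0, 0], 0], [[0, 0, 0], 0]]' > mv.in && python3 jog.py mv.in 0.7; echo '[[[0, 0, 0], 0], [[0, 0, 0], 0]]' > mv.in && python3 jog.py mv.in
python3 - <<'E'
from h import *
goal([.5186,.0513,.020],np.radians(23.7+90))
c=bot.camera_info("wrist"); im=bot.read_camera("wrist"); np.savez("w7.npz",K=c["intrinsics"],E=c["extrinsics"]); cv2.imwrite("pics/w7.png",im[:,:,::-1])
g=cv2.cvtColor(im,cv2.COLOR_RGB2GRAY)
# handle edges: project expected region, find line segments
lsd=cv2.createLineSegmentDetector(); L=lsd.detect(g)[0][:,0]
for x1,y1,x2,y2 in L:
    if np.hypot(x2-x1,y2-y1)>50:
        p,q=world((x1,y1),.026,c),world((x2,y2),.026,c); a=np.degrees(np.arctan2(*(q-p)[1::-1]))%180
        if 10<a<35: print(np.round([x1,y1,x2,y2]),p[:2].round(4),q[:2].round(4),a.round(2))
E
```

```text
time: 24.58
tool_pos: [0.5324, 0.0492, 0.0717]
tcp_rot: [-0.644, 3.075, 0.0]
wrist_force: [0.6, 0.0, 0.4]
width: 0.703
grip_force: 0.0
time: 24.82
tool_pos: [0.5341, 0.0496, 0.0716]
tcp_rot: [-0.645, 3.074, -0.0]
wrist_force: [0.3, 0.0, -0.4]
width: 0.699
grip_force: 0.0
delta tool [0.0135 0.0078 0.0516] turn -0.0002 | tcp [0.5341 0.0496 0.0716] y-ang 1.9843 tilt z [ 0.001  0.    -1.   ] q6 -1.938
[323. 261. 327. 161.] [0.5267 0.0499] [0.4714 0.0275] 22.09
[347. 161. 342. 259.] [0.467  0.0375] [0.5215 0.0596] 22.11
[352. 204. 357. 147.] [0.4881 0.0508] [0.4582 0.0393] 21.1
```

To row units: 0.02 m is 0.32, 0.0135 m is 0.216, 0.028 rad / 3.1416 = 0.0089.

```bash
echo '[[[0.216, 0.144, 0.32], 0.0089], [[0, 0, 0.32], 0], [[0, 0, 0.184], 0], [[0, 0, 0], 0], [[0, 0, 0], 0]]' > mv.in && python3 jog.py mv.in; echo '[[[0, 0, 0], 0], [[0, 0, 0], 0], [[0, 0, 0], 0], [[0, 0, 0], 0]]' > mv.in && python3 jog.py mv.in 0 40
python3 - <<'E'
from h import *
goal([.5186,.0526,.020],np.radians(22.1+90))
E
```

```text
time: 25.5
tool_pos: [0.5179, 0.0522, 0.0203]
tcp_rot: [-0.601, 3.082, -0.0]
wrist_force: [0.6, -0.6, 0.1]
width: 0.699
grip_force: 0.0
time: 26.0
tool_pos: [0.5175, 0.0522, 0.0206]
tcp_rot: [-0.601, 3.083, -0.0]
wrist_force: [-1.0, 0.2, 4.9]
width: 0.267
grip_force: 39.5
delta tool [-0.0012 -0.0001  0.0006] turn -0.0004 | tcp [0.5175 0.0522 0.0206] y-ang 1.9561 tilt z [ 0.001  0.    -1.   ] q6 -1.904
```

To row units: 0.0067 m is 0.1072, -0.0003 m is -0.0048, 0.08 rad / 3.1416 = 0.0255.

```bash
echo '[[[-0.0048, 0.1072, 0], 0.0255], [[-0.0048, 0.1072, 0], 0.0255], [[0, 0, 0], 0], [[0, 0, 0], 0]]' > mv.in && python3 jog.py mv.in
python3 - <<'E'
from h import *
goal([.5949,.084,.02],0); print(bot.read_state()["torque"])
E
```

```text
time: 26.5
tool_pos: [0.5134, 0.0648, 0.0206]
tcp_rot: [-0.354, 3.121, -0.001]
wrist_force: [-2.4, -0.0, 5.6]
width: 0.262
grip_force: 39.6
delta tool [-0.0838  0.0005  0.0006] turn -1.3449 | tcp [0.5134 0.0648 0.0206] y-ang 1.7967 tilt z [ 0.001 -0.    -1.   ] q6 -1.719
[-0.06022862  0.35015433  0.13412263]
```

To row units: 0.0067 m is 0.1072, -0.0003 m is -0.0048, 0.08 rad / 3.1416 = 0.0255.

```bash
echo '[[[-0.0048, 0.1072, 0], 0.0255], [[-0.0048, 0.1072, 0], 0.0255], [[0, 0, 0], 0], [[0, 0, 0], 0]]' > mv.in && python3 jog.py mv.in
python3 - <<'E'
from h import *
goal([.5949,.084,.02],0); print(bot.read_state()["torque"])
E
echo '[[[-0.0048, 0.1072, 0], 0.0255], [[0, 0, 0], 0], [[0, 0, 0], 0]]' > mv.in && python3 jog.py mv.in
python3 - <<'E'
from h import *
goal([.5949,.084,.02],0); print(bot.read_state()["torque"])
E
```

```text
time: 27.0
tool_pos: [0.5113, 0.0781, 0.0206]
tcp_rot: [-0.104, 3.14, -0.001]
wrist_force: [-3.0, 0.2, 6.1]
width: 0.263
grip_force: 39.7
delta tool [-0.0838  0.0004  0.0006] turn -1.5049 | tcp [0.5113 0.0781 0.0206] y-ang 1.6367 tilt z [ 0. -0. -1.] q6 -1.533
[-0.05981882  0.49599727  0.14315035]
time: 27.38
tool_pos: [0.511, 0.0847, 0.0205]
tcp_rot: [-0.022, -3.141, 0.001]
wrist_force: [-3.7, -1.0, 7.4]
width: 0.266
grip_force: 39.8
delta tool [-0.0839  0.0005  0.0005] turn 1.5568 | tcp [0.511  0.0847 0.0205] y-ang 1.5568 tilt z [-0.    -0.001 -1.   ] q6 -1.44
[-0.1353269   0.52746552  0.2130853 ]
```

To row units: 0.0042 m is 0.0672, -0.0001 m is -0.0016, 0.05 rad / 3.1416 = 0.0159.

```bash
for i in 1; do echo '[[[-0.0016, 0.0672, 0], 0.0159], [[0, 0, 0], 0], [[0, 0, 0], 0]]' > mv.in && python3 jog.py mv.in; echo '[[[-0.0016, 0.0672, 0], 0.0159], [[0, 0, 0], 0], [[0, 0, 0], 0]]' > mv.in && python3 jog.py mv.in;  echo '[[[-0.0016, 0.0672, 0], 0.0159], [[0, 0, 0], 0], [[0, 0, 0], 0]]' > mv.in && python3 jog.py mv.in; done
python3 - <<'E'
from h import *
goal([.5949,.084,.02],0); print(bot.read_state()["torque"])
E
```

```text
time: 27.75
tool_pos: [0.5112, 0.0886, 0.0205]
tcp_rot: [-0.1, -3.14, 0.002]
wrist_force: [-3.1, -1.8, 7.3]
width: 0.268
grip_force: 39.8
time: 28.12
tool_pos: [0.5115, 0.0928, 0.0205]
tcp_rot: [-0.178, -3.136, 0.002]
wrist_force: [-2.9, -3.0, 7.1]
width: 0.263
grip_force: 39.8
time: 28.5
tool_pos: [0.512, 0.097, 0.0206]
tcp_rot: [-0.257, -3.131, 0.002]
wrist_force: [-3.9, -1.9, 8.7]
width: 0.255
grip_force: 39.9
delta tool [-0.0839  0.0007  0.0005] turn 1.4072 | tcp [0.512  0.097  0.0206] y-ang 1.4072 tilt z [-0.    -0.001 -1.   ] q6 -1.266
[-0.27316265  0.58397209  0.30363685]
```

To row units: 0.0042 m is 0.0672, -0.0001 m is -0.0016, 0.05 rad / 3.1416 = 0.0159.

```bash
echo '[[[-0.0016, 0.0672, 0], 0.0159], [[0, 0, 0], 0], [[0, 0, 0], 0]]' > mv.in && python3 jog.py mv.in; echo '[[[-0.0016, 0.0672, 0], 0.0159], [[0, 0, 0], 0], [[0, 0, 0], 0]]' > mv.in && python3 jog.py mv.in
python3 - <<'E'
from h import *
goal([.5949,.084,.02],0); print(bot.read_state()["torque"])
E
echo '[[[-0.0016, 0.0672, 0], 0.0159], [[0, 0, 0], 0], [[0, 0, 0], 0]]' > mv.in && python3 jog.py mv.in
python3 - <<'E'
from h import *
goal([.5949,.084,.02],0); print(bot.read_state()["torque"])
E
```

```text
time: 28.88
tool_pos: [0.5127, 0.1011, 0.0206]
tcp_rot: [-0.335, -3.123, 0.002]
wrist_force: [-3.5, -2.7, 7.4]
width: 0.264
grip_force: 39.9
time: 29.25
tool_pos: [0.5135, 0.1047, 0.0205]
tcp_rot: [-0.411, -3.114, 0.003]
wrist_force: [-4.7, -3.4, 9.6]
width: 0.265
grip_force: 40.1
delta tool [-0.084   0.0011  0.0005] turn 1.3081 | tcp [0.5135 0.1047 0.0205] y-ang 1.3081 tilt z [-0.001 -0.002 -1.   ] q6 -1.152
[-0.54095257  0.646887    0.4365427 ]
time: 29.62
tool_pos: [0.5145, 0.1085, 0.0205]
tcp_rot: [-0.488, -3.102, 0.004]
wrist_force: [-4.6, -4.8, 10.0]
width: 0.262
grip_force: 40.3
delta tool [-0.084   0.0014  0.0005] turn 1.2588 | tcp [0.5145 0.1085 0.0205] y-ang 1.2588 tilt z [-0.001 -0.003 -1.   ] q6 -1.095
[-0.75113811  0.74119029  0.62446854]
```

To row units: 0.0042 m is 0.0672, -0.0001 m is -0.0016, 0.05 rad / 3.1416 = 0.0159.

```bash
echo '[[[-0.0016, 0.0672, 0], 0.0159], [[0, 0, 0], 0], [[0, 0, 0], 0]]' > mv.in && python3 jog.py mv.in; echo '[[[-0.0016, 0.0672, 0], 0.0159], [[0, 0, 0], 0], [[0, 0, 0], 0]]' > mv.in && python3 jog.py mv.in
python3 - <<'E'
from h import *
goal([.5949,.084,.02],0); print(bot.read_state()["torque"])
E
```

```text
time: 30.0
tool_pos: [0.5158, 0.1125, 0.0205]
tcp_rot: [-0.565, -3.089, 0.004]
wrist_force: [-5.0, -3.2, 9.5]
width: 0.262
grip_force: 40.4
time: 30.38
tool_pos: [0.5176, 0.1167, 0.0205]
tcp_rot: [-0.643, -3.074, 0.003]
wrist_force: [-3.9, -3.5, 10.2]
width: 0.262
grip_force: 40.3
delta tool [-0.0839  0.001   0.0005] turn 1.1587 | tcp [0.5176 0.1167 0.0205] y-ang 1.1587 tilt z [-0.001 -0.002 -1.   ] q6 -0.981
[-0.47524658  0.7807702   0.62453869]
```

To row units: 0.0042 m is 0.0672, -0.0001 m is -0.0016, 0.05 rad / 3.1416 = 0.0159.

```bash
echo '[[[-0.0016, 0.0672, 0], 0.0159], [[0, 0, 0], 0], [[0, 0, 0], 0]]' > mv.in && python3 jog.py mv.in; echo '[[[-0.0016, 0.0672, 0], 0.0159], [[0, 0, 0], 0], [[0, 0, 0], 0]]' > mv.in && python3 jog.py mv.in
python3 - <<'E'
from h import *
goal([.5949,.084,.02],0); print(bot.read_state()["torque"])
E
```

```text
time: 30.75
tool_pos: [0.5195, 0.1206, 0.0206]
tcp_rot: [-0.72, -3.058, 0.003]
wrist_force: [-4.2, -2.1, 8.7]
width: 0.266
grip_force: 40.3
time: 31.12
tool_pos: [0.5217, 0.1247, 0.0206]
tcp_rot: [-0.796, -3.039, 0.002]
wrist_force: [-4.3, -1.6, 7.6]
width: 0.261
grip_force: 40.1
delta tool [-0.0837  0.0005  0.0006] turn 1.0582 | tcp [0.5217 0.1247 0.0206] y-ang 1.0582 tilt z [-0.    -0.001 -1.   ] q6 -0.869
[-0.22030783  0.54370834  0.63941482]
```

To row units: -0.055 m is -0.88, -0.05 m is -0.8.

```bash
echo '[[[0, 0, 0], 0], [[0, 0, 0], 0], [[0, 0, 0], 0]]' > mv.in && python3 jog.py mv.in 0.6; echo '[[[0, 0, -0.48], 0], [[0, 0, -0.8], 0], [[-0.88, 0, -0.4], 0], [[-0.88, 0, 0], 0], [[0, 0, 0], 0]]' > mv.in && python3 jog.py mv.in; echo '[[[0, 0, 0], 0], [[0, 0, 0], 0]]' > mv.in && python3 jog.py mv.in
python3 - <<'E'
from h import *
goal([.5949,.084,.02],0)
c=bot.camera_info("wrist"); im=bot.read_camera("wrist"); np.savez("w8.npz",K=c["intrinsics"],E=c["extrinsics"])
cv2.imwrite("pics/w8.png",im[:,:,::-1]); print(pix([.5949,.084,.03],c))
cv2.imwrite("pics/w8z.png",cv2.resize(im[101:251,210:410,::-1],None,fx=4,fy=4,interpolation=cv2.INTER_CUBIC))
E
```

```text
time: 31.5
tool_pos: [0.5218, 0.125, 0.0195]
tcp_rot: [-0.8, -3.038, 0.0]
wrist_force: [0.3, -0.6, -0.0]
width: 0.601
grip_force: 0.0
time: 32.12
tool_pos: [0.6211, 0.069, 0.1254]
tcp_rot: [0.803, 3.034, 0.001]
wrist_force: [-0.5, 0.4, 0.1]
width: 0.594
grip_force: 0.0
time: 32.38
tool_pos: [0.616, 0.0714, 0.1238]
tcp_rot: [-0.798, -3.036, 0.001]
wrist_force: [-0.3, 0.1, 0.8]
width: 0.603
grip_force: 0.0
delta tool [0.0244 0.0007 0.1039] turn 1.0567 | tcp [0.616  0.0714 0.1238] y-ang 1.0567 tilt z [-0.002  0.    -1.   ] q6 -0.982
[319.36822195 211.86975569]
```

View pics/w8z.png

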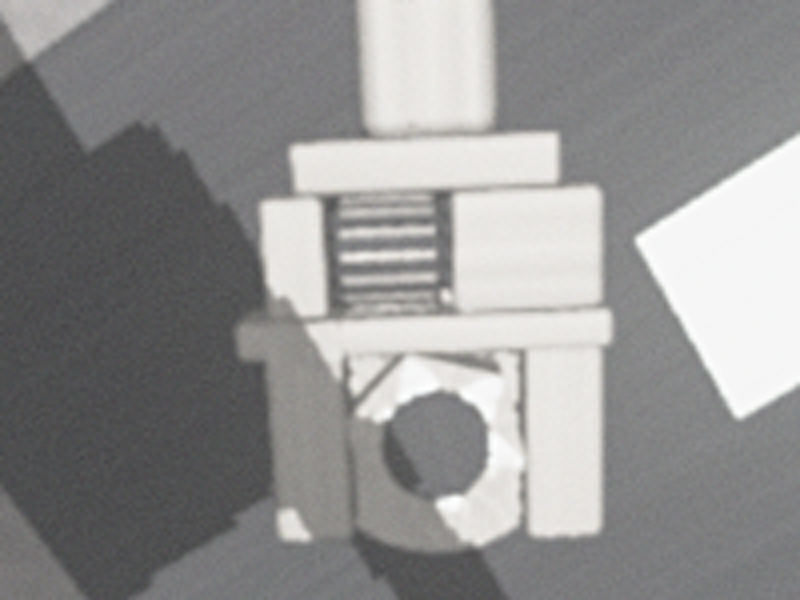

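This explains the torque hump. The hexagon is now turned relative to the jaws: its upper edges run (355,410)–(405,355)–(500,368). So the nut reached its stop, and the wrench then over-rotated and forced the jaw open (gap about 173 px). I'll measure it, turn the wrench back and refit.

Run:
```python
from h import *
w=lambda u,v,z: wp("w8.npz",u,v,z)
ang=lambda p,q: np.degrees(np.arctan2(*(q-p)[1::-1]))
print("edges",ang(w(405,355,.028),w(355,410,.028))%60,ang(w(405,355,.028),w(500,368,.028))%60)
print("nut corners about stud", [ (ang(w(437,444,.030),w(u,v,.028)))%60 for u,v in ((405,355),(355,410),(500,368))])
yb=ang(w(238,330,.03),w(610,328,.03))-90; a=np.radians(yb); n=np.array([-np.sin(a),np.cos(a)])
print("yaw bar",yb,"fixed face",ang(w(527,530,.03),w(527,360,.03))-180,"tips",ang(w(277,540,.03),w(602,533,.03))-90,"handle",ang(w(493,110,.026),w(493,10,.026))-180,ang(w(366,110,.026),w(361,10,.026))-180)
print("gap",n@(w(527,500,.03)-w(352,500,.03))[:2]*1e3,"nut",w(437,444,.03),"worm",w(390,252,.033))
```

```text
edges 48.172822663343354 52.69588565905361
nut corners about stud [np.float64(50.44232975171977), np.float64(39.10728241303201), np.float64(50.623189535128844)]
yaw bar -29.168656884475247 fixed face -28.144978538003784 tips -28.166755801985282 handle -28.613997253591577 -27.34534104561118
gap 32.30345694931344 nut [0.59456389 0.08377701 0.03      ] worm [0.5604847  0.09369959 0.033     ]
```

Run:
```python
from h import *
im=cv2.imread("pics/w8.png",0)[101:251,210:410]
g=cv2.resize(im,None,fx=4,fy=4,interpolation=cv2.INTER_CUBIC)
w=lambda u,v,z: wp("w8.npz",u,v,z)
for x1,y1,x2,y2 in cv2.createLineSegmentDetector().detect(g)[0][:,0]:
    m=((x1+x2)/2,(y1+y2)/2)
    if 345<m[0]<530 and 340<m[1]<560 and np.hypot(x2-x1,y2-y1)>20:
        p,q=w(x1,y1,.028),w(x2,y2,.028); print(np.round([x1,y1,x2,y2]),"len",round(np.linalg.norm(q-p)*1e3,1),"ang%60",round(np.degrees(np.arctan2(*(q-p)[1::-1]))%60,1))
for r in range(352,420,6): print(r,g[r,346:530:6])
```

```text
[412. 397. 443. 388.] len 5.8 ang%60 17.3
[466. 493. 439. 497.] len 5.1 ang%60 8.8
[474. 403. 490. 428.] len 5.5 ang%60 3.2
[486. 427. 488. 455.] len 5.3 ang%60 34.1
[453. 390. 473. 405.] len 4.6 ang%60 23.4
[491. 454. 473. 487.] len 7.0 ang%60 3.1
[464. 541. 484. 549.] len 4.1 ang%60 38.5
[518. 399. 517. 357.] len 7.8 ang%60 33.3
[502. 374. 411. 354.] len 16.9 ang%60 48.3
[367. 397. 349. 414.] len 4.6 ang%60 43.3
[357. 395. 394. 355.] len 9.9 ang%60 46.9
[408. 354. 367. 397.] len 10.8 ang%60 46.5
[522. 461. 515. 404.] len 10.8 ang%60 39.3
[433. 502. 448. 527.] len 5.5 ang%60 0.0
[518. 498. 519. 472.] len 5.0 ang%60 30.8
[482. 545. 518. 526.] len 7.6 ang%60 29.9
[526. 349. 527. 452.] len 18.9 ang%60 32.3
[492. 356. 505. 372.] len 3.7 ang%60 11.1
[528. 466. 528. 532.] len 12.8 ang%60 32.2
[416. 350. 460. 353.] len 7.9 ang%60 56.6
[487. 347. 527. 347.] len 7.2 ang%60 1.2
[462. 351. 482. 355.] len 3.8 ang%60 50.0
[404. 551. 467. 550.] len 11.8 ang%60 1.2
[367. 536. 407. 549.] len 7.8 ang%60 42.2
[413. 497. 388. 475.] len 6.2 ang%60 18.7
[382. 462. 383. 427.] len 6.6 ang%60 27.8
[357. 48
[... 905 characters left out ...]
 244 246 247 247 247 247 237 227 225 156 180]
394 [112 161 173 136 196 233 226 224 229 245 251 234 212 190 153 127 127 141
 148 213 251 248 247 246 246 245 233 225 227 153 175]
400 [111 115 130 172 225 231 226 226 227 244 221 156 126 124 124 126 126 126
 119 143 210 243 249 246 244 238 226 224 211 144 183]
406 [116 111 172 224 228 227 231 236 209 151 128 122 124 129 132 133 130 129
 131 125 129 145 228 249 247 237 225 227 187 123 181]
412 [117 125 209 236 221 230 243 255 178 117 124 131 127 132 131 131 132 128
 127 127 128 119 154 240 249 235 226 231 205 133 185]
418 [128 139 169 180 183 232 225 198 134 125 126 124 129 126 130 128 129 130
 127 130 131 129 124 203 245 232 230 230 222 148 183]
```

```bash
python3 - <<'E'
from h import *
goal([.5218,.125,.0205],np.radians(-28.6+90))
E
echo '[[[0.88, 0, 0], 0], [[0.848, 0, 0.48], 0], [[0, 0, 0.64], 0], [[0, 0, 0.32], 0], [[0, 0, 0], 0]]' > mv.in && python3 jog.py mv.in; echo '[[[0, 0, 0], 0], [[0, 0, 0], 0]]' > mv.in && python3 jog.py mv.in
python3 - <<'E'
from h import *
goal([.5218,.125,.0205],np.radians(-28.6+90))
E
```

```text
delta tool [0.1083 0.0003 0.1037] turn -0.0148 | tcp [0.6161 0.0715 0.1241] y-ang 1.0569 tilt z [-0.002  0.    -1.   ] q6 -0.982
time: 33.05
tool_pos: [0.5207, 0.1242, 0.0329]
tcp_rot: [-0.797, -3.035, 0.003]
wrist_force: [-0.2, 0.7, -0.2]
width: 0.596
grip_force: 0.0
time: 33.3
tool_pos: [0.5249, 0.1243, 0.0362]
tcp_rot: [0.799, 3.036, 0.002]
wrist_force: [-0.4, 1.0, 0.9]
width: 0.595
grip_force: 0.0
delta tool [ 0.0031 -0.0009  0.0157] turn -0.0156 | tcp [0.5249 0.1243 0.0362] y-ang 1.056 tilt z [ 0.003  0.001 -1.   ] q6 -0.87
```

To row units: 0.01 m is 0.16, 0.005 m is 0.08, -0.015 rad / 3.1416 = -0.0048.

```bash
echo '[[[0.048, 0, 0.16], -0.0048], [[0, 0, 0.08], 0], [[0, 0, 0], 0], [[0, 0, 0], 0]]' > mv.in && python3 jog.py mv.in; echo '[[[0, 0, 0], 0], [[0, 0, 0], 0], [[0, 0, 0], 0], [[0, 0, 0], 0]]' > mv.in && python3 jog.py mv.in 0 40; echo '[[[-0.0032, -0.0944, 0], -0.0223], [[-0.0032, -0.0944, 0], -0.0223], [[0, 0, 0], 0]]' > mv.in && python3 jog.py mv.in;  echo '[[[-0.0032, -0.0944, 0], -0.0223], [[-0.0032, -0.0944, 0], -0.0223], [[0, 0, 0], 0], [[0, 0, 0], 0]]' > mv.in && python3 jog.py mv.in
python3 - <<'E'
from h import *
goal([.5946,.0838,.0205],np.radians(-12.5+90)); print(bot.read_state()["torque"])
E
```

```text
time: 33.8
tool_pos: [0.521, 0.1255, 0.0196]
tcp_rot: [-0.777, -3.044, 0.0]
wrist_force: [-0.1, -0.3, -0.4]
width: 0.6
grip_force: 0.0
time: 34.3
tool_pos: [0.5208, 0.1249, 0.0201]
tcp_rot: [-0.776, -3.044, 0.002]
wrist_force: [-2.6, -4.2, 5.6]
width: 0.262
grip_force: 39.9
time: 34.67
tool_pos: [0.5157, 0.1149, 0.0201]
tcp_rot: [-0.564, -3.09, -0.001]
wrist_force: [-2.6, 0.3, 5.8]
width: 0.262
grip_force: 40.0
time: 35.17
tool_pos: [0.5122, 0.1039, 0.0201]
tcp_rot: [-0.346, -3.121, -0.001]
wrist_force: [-3.5, 0.8, 6.6]
width: 0.267
grip_force: 40.1
delta tool [-0.0848 -0.0016 -0.0005] turn -0.0026 | tcp [0.5122 0.1039 0.0201] y-ang 1.35 tilt z [-0.001  0.001 -1.   ] q6 -1.199
[ 0.04765702  0.61969276 -0.03611897]
```

To row units: -0.03 m is -0.48, -0.0215 m is -0.344.

```bash
echo '[[[0, 0, 0], 0], [[0, 0, 0], 0], [[0, 0, 0], 0]]' > mv.in && python3 jog.py mv.in 0.6; echo '[[[0, 0, -0.48], 0], [[0, 0, -0.16], 0], [[-0.344, -0.0672, 0], 0], [[-0.344, -0.0688, 0], 0], [[0, 0, 0], 0]]' > mv.in && python3 jog.py mv.in 0 20; echo '[[[0, 0, 0], 0], [[0, 0, 0], 0]]' > mv.in && python3 jog.py mv.in
python3 - <<'E'
from h import *
t=np.array([.5122,.1039,.0201]); a=np.radians(-12.65); x=np.array([np.cos(a),np.sin(a),0]); y=np.array([-x[1],x[0],0])
w=t+.0495*x-.0085*y; print(w); g=w-.006*x; g[2]=.033; goal(g,a+np.pi/2)
E
```

```text
time: 35.55
tool_pos: [0.5128, 0.1036, 0.0196]
tcp_rot: [0.345, 3.122, 0.0]
wrist_force: [0.3, 0.6, 0.4]
width: 0.6
grip_force: 0.0
time: 36.17
tool_pos: [0.5541, 0.0854, 0.0598]
tcp_rot: [0.346, 3.121, 0.0]
wrist_force: [-0.6, 0.0, -0.2]
width: -0.001
grip_force: 0.0
time: 36.42
tool_pos: [0.5517, 0.0861, 0.0593]
tcp_rot: [-0.344, -3.121, 0.0]
wrist_force: [0.3, -0.5, -0.8]
width: 0.001
grip_force: 0.0
[0.55863698 0.08476609 0.0201    ]
delta tool [-0.0011  0.0003  0.0262] turn 0.0013 | tcp [0.5517 0.0861 0.0593] y-ang 1.3513 tilt z [-0.001 -0.    -1.   ] q6 -1.241
```

To row units: 0.015 m is 0.24, 0.006 m is 0.096.

```bash
echo '[[[-0.016, 0, 0.24], 0], [[0, 0, 0.096], 0], [[0, 0, 0.048], 0], [[0, 0, 0.024], 0], [[0, 0, 0], 0]]' > mv.in && python3 jog.py mv.in; echo '[[[0, 0, 0.016], 0], [[0, 0, 0], 0], [[0, 0, 0], 0]]' > mv.in && python3 jog.py mv.in
```

```text
time: 37.05
tool_pos: [0.554, 0.0856, 0.0343]
tcp_rot: [0.345, 3.122, 0.0]
wrist_force: [-0.5, 0.6, 1.0]
width: 0.006
grip_force: 0.0
time: 37.42
tool_pos: [0.5543, 0.0857, 0.0339]
tcp_rot: [0.344, 3.122, 0.0]
wrist_force: [-0.6, -0.4, 4.9]
width: -0.002
grip_force: 2.6
```

Contact is on the worm's top, so I'll press harder and roll.

To row units: -0.002 m is -0.032, 0.0015 m is 0.024.

```bash
echo '[[[0, 0, 0.024], 0], [[0, 0, 0], 0], [[-0.032, 0, 0], 0], [[-0.032, 0, 0], 0]]' > mv.in && python3 jog.py mv.in; echo '[[[-0.032, 0, 0], 0], [[-0.032, 0, 0], 0], [[0, 0, 0], 0]]' > mv.in && python3 jog.py mv.in; echo '[[[-0.032, 0, 0], 0], [[-0.032, 0, 0], 0], [[0, 0, 0], 0]]' > mv.in && python3 jog.py mv.in
```

```text
time: 37.92
tool_pos: [0.5577, 0.0848, 0.0337]
tcp_rot: [-0.344, -3.122, 0.0]
wrist_force: [-6.9, -0.5, 16.0]
width: 0.001
grip_force: 8.0
time: 38.3
tool_pos: [0.5616, 0.0836, 0.0337]
tcp_rot: [-0.344, -3.122, 0.001]
wrist_force: [-7.1, -1.9, 16.5]
width: 0.0
grip_force: 7.9
time: 38.67
tool_pos: [0.5652, 0.0825, 0.0337]
tcp_rot: [-0.344, -3.122, 0.001]
wrist_force: [-7.9, -3.3, 16.4]
width: -0.0
grip_force: 8.3
```

To row units: 0.015 m is 0.24, -0.006 m is -0.096.

```bash
echo '[[[-0.032, 0, 0], 0], [[0, 0, 0], 0], [[0, 0, -0.096], 0], [[0.24, 0.008, 0], 0], [[0, 0, 0], 0]]' > mv.in && python3 jog.py mv.in; echo '[[[0, 0, 0.048], 0], [[0, 0, 0.048], 0], [[0, 0, 0], 0], [[0, 0, 0], 0]]' > mv.in && python3 jog.py mv.in; echo '[[[-0.032, 0, 0], 0], [[-0.032, 0, 0], 0], [[0, 0, 0], 0]]' > mv.in && python3 jog.py mv.in; echo '[[[-0.032, 0, 0], 0], [[-0.032, 0, 0], 0], [[0, 0, 0], 0]]' > mv.in && python3 jog.py mv.in
```

```text
time: 39.3
tool_pos: [0.5506, 0.0866, 0.0367]
tcp_rot: [-0.343, -3.12, 0.001]
wrist_force: [-1.0, -0.3, -0.5]
width: -0.001
grip_force: 0.0
time: 39.8
tool_pos: [0.5529, 0.0865, 0.0336]
tcp_rot: [-0.345, -3.122, -0.0]
wrist_force: [-6.7, -0.9, 16.7]
width: -0.0
grip_force: 8.2
time: 40.17
tool_pos: [0.5558, 0.0857, 0.0336]
tcp_rot: [-0.345, -3.119, 0.0]
wrist_force: [-9.6, 0.1, 19.8]
width: 0.001
grip_force: 9.6
time: 40.55
tool_pos: [0.5585, 0.085, 0.0335]
tcp_rot: [-0.344, -3.117, 0.0]
wrist_force: [-13.1, 1.4, 21.9]
width: 0.0
grip_force: 11.1
```

To row units: -0.002 m is -0.032.

```bash
echo '[[[-0.032, 0, 0], 0], [[-0.032, 0, 0], 0], [[0, 0, 0], 0]]' > mv.in && python3 jog.py mv.in; echo '[[[0, 0, -0.48], 0], [[-0.4, 0.08, -0.8], 0], [[-0.48, 0.064, -0.24], 0], [[0, 0, 0], 0], [[0, 0, 0], 0]]' > mv.in && python3 jog.py mv.in 0.6
python3 - <<'E'
from h import *
c=bot.camera_info("wrist"); im=bot.read_camera("wrist"); np.savez("w9.npz",K=c["intrinsics"],E=c["extrinsics"]); cv2.imwrite("pics/w9.png",im[:,:,::-1])
g=cv2.resize(cv2.cvtColor(im,cv2.COLOR_RGB2GRAY)[41:251,210:410],None,fx=4,fy=4,interpolation=cv2.INTER_CUBIC)
w=lambda u,v,z: wp("w9.npz",u,v-240,z)
nut=np.array([.5946,.0838]); a=np.radians(-12.5)
x=np.array([np.cos(a),np.sin(a)]); y=np.array([-x[1],x[0]])
goal([.5946,.0838,.02],a+np.pi/2)
# lines in nut-centred frame (mm), z=.03
for l in cv2.createLineSegmentDetector().detect(g)[0][:,0]:
    p,q=[w(*l[i:i+2],.030)[:2] for i in (0,2)]
    P,Q=[np.array([x@(v-nut),y@(v-nut)])*1e3 for v in (p,q)]
    L=np.linalg.norm(Q-P)
    if L>9 and abs(P[1])<45 and P[0]<20: print(P.round(1),Q.round(1),"len",L.round(1),"ang",(np.degrees(np.arctan2(*(q-p)[::-1]))%180).round(1))
E
```

```text
time: 40.92
tool_pos: [0.561, 0.0844, 0.0335]
tcp_rot: [-0.344, -3.114, 0.0]
wrist_force: [-16.0, 2.2, 25.2]
width: -0.0
grip_force: 12.7
time: 41.55
tool_pos: [0.6191, 0.0804, 0.1253]
tcp_rot: [-0.344, -3.12, 0.001]
wrist_force: [0.1, -0.6, -0.9]
width: 0.596
grip_force: 0.0
delta tool [ 0.0236 -0.0018  0.1049] turn -0.0017 | tcp [0.6184 0.0804 0.1248] y-ang 1.351 tilt z [-0.004 -0.    -1.   ] q6 -1.262
[-8.5 15.3] [-16.9   0.8] len 16.7 ang 47.6
[-25.   42.1] [11.4 52. ] len 37.8 ang 2.8
[-36.3   0.1] [-36.3 -11.2] len 11.3 ang 77.4
[-40.1  -0.1] [-40.2 -12. ] len 11.9 ang 77.0
[-34.6 -16.1] [-34.2  -0.1] len 16.0 ang 76.1
[-75.8   5.2] [-76.1  -4.7] len 9.9 ang 75.6
[-44.9   3.4] [-25.4   3.1] len 19.5 ang 166.6
[-76.   -4.6] [-110.    -4.2] len 34.0 ang 166.8
[-53.6  21. ] [-53.9 -17.3] len 38.3 ang 77.1
[-110.     6.1] [-76.1   5.8] len 33.8 ang 166.9
[-23.1  17.6] [-23.6  -8.2] len 25.8 ang 76.4
[-16.7  15.3] [-7.  15.4] len 9.8 ang 167.9
[17.1 28.4] [-16.7  28.7] len 33.8 ang 167.1
[-44.6  28.4] [-44.3   4.7] len 23.7 ang 78.1
[-38.5 -11.9] [-38.3   0.1] len 12.0 ang 76.3
[-24
[... 314 characters left out ...]
[ 16.5 -28.6] [ 16.9 -16.7] len 11.9 ang 75.3
[-110.    -9.7] [-56.  -10.8] len 54.0 ang 166.4
[-23.2  27.8] [-23.2  17.8] len 10.0 ang 77.7
[-56.5  11.3] [-98.7  11.7] len 42.2 ang 166.9
[-41.7 -12.7] [-41.6  -0.1] len 12.6 ang 76.8
[-24.3   4.7] [-24.5  28. ] len 23.3 ang 77.9
[-45.8 -15.4] [-45.6  -0.7] len 14.6 ang 76.5
[-84.2 -42. ] [-92.7 -11.1] len 32.0 ang 92.9
[-99.1  12.3] [-109.9   52.3] len 41.5 ang 92.6
[-93.5 -44.8] [-83.8 -42.5] len 10.0 ang 1.1
[-44.8 -29.6] [-25.7 -30. ] len 19.0 ang 166.2
[-16.8 -28.6] [ -0.1 -29.2] len 16.8 ang 165.4
[-55.1  -7.7] [-55.1   8.9] len 16.6 ang 77.7
[-98.9  11.2] [-110.    11.5] len 11.1 ang 166.2
[-25.5 -19.6] [-44.1 -18.8] len 18.6 ang 165.1
```

```bash
python3 - <<'E'
from h import *
goal([.5130,.1037,.06],np.radians(-13.2+90))
E
echo '[[[0.864, 0.0128, 0], 0.0032], [[0.864, 0.0128, 0.48], 0], [[0, 0, 0.56], 0], [[0, 0, 0], 0], [[0, 0, 0], 0]]' > mv.in && python3 jog.py mv.in; echo '[[[0, 0, 0], 0], [[0, 0, 0], 0]]' > mv.in && python3 jog.py mv.in
python3 - <<'E'
from h import *
goal([.5130,.1037,.0205],np.radians(-13.2+90))
E
```

```text
delta tool [ 0.1078 -0.0002  0.0652] turn 0.0106 | tcp [0.6184 0.0804 0.1248] y-ang 1.351 tilt z [-0.004 -0.    -1.   ] q6 -1.262
time: 42.22
tool_pos: [0.5159, 0.1062, 0.0623]
tcp_rot: [0.36, 3.12, 0.0]
wrist_force: [0.3, -0.2, 0.5]
width: 0.598
grip_force: 0.0
time: 42.48
tool_pos: [0.5169, 0.1062, 0.0631]
tcp_rot: [0.36, 3.118, 0.001]
wrist_force: [0.3, 0.4, 0.1]
width: 0.599
grip_force: 0.0
delta tool [ 0.0033 -0.0033  0.0425] turn 0.0002 | tcp [0.5169 0.1062 0.0631] y-ang 1.3406 tilt z [ 0.002  0.    -1.   ] q6 -1.185
```

To row units: 0.02 m is 0.32, -0.003 m is -0.048.

```bash
echo '[[[0.048, -0.048, 0.32], 0], [[0, 0, 0.24], 0], [[0, 0, 0.08], 0], [[0, 0, 0], 0], [[0, 0, 0], 0]]' > mv.in && python3 jog.py mv.in
python3 - <<'E'
from h import *
goal([.5130,.1037,.0205],np.radians(-13.2+90))
E
```

```text
time: 43.1
tool_pos: [0.5124, 0.104, 0.0222]
tcp_rot: [0.36, 3.12, 0.0]
wrist_force: [-0.4, -0.8, 0.5]
width: 0.597
grip_force: 0.0
delta tool [-0.0006 -0.0001  0.0017] turn 0.0006 | tcp [0.5124 0.104  0.0222] y-ang 1.341 tilt z [ 0.001  0.    -1.   ] q6 -1.188
```

Height 0.022 keeps the downward press light, so I'll grip here and give one small nudge.

```bash
cat > tq.py <<'E'
from h import *
s=bot.read_state(); F=np.array(s["wrist_force"]); r=np.array(s["tool_pos"])-[.5946,.0838,0]
y=R.from_rotvec(s["tcp_rot"]).as_matrix()[:,1]
print("torque about nut",(s["torque"][2]+np.cross(r,F)[2]).round(3),"Ftan",(F@y).round(2),"Fz",F[2].round(1),"yaw",(np.degrees(np.arctan2(y[1],y[0]))-90).round(2),"bearing",np.degrees(np.arctan2(-r[1],-r[0])).round(2))
E
echo '[[[0, 0, 0], 0], [[0, 0, 0], 0], [[0, 0, 0], 0], [[0, 0, 0], 0]]' > mv.in && python3 jog.py mv.in 0 40 | tail -2; python3 tq.py; echo '[[[0, 0.0128, 0], 0.0032], [[0, 0, 0], 0], [[0, 0, 0], 0]]' > mv.in && python3 jog.py mv.in|tail -1; python3 tq.py
```

```text
width: 0.257
grip_force: 39.4
torque about nut 0.091 Ftan -1.23 Fz 5.7 yaw -13.16 bearing -13.66
grip_force: 39.6
torque about nut 0.55 Ftan -3.9 Fz 6.4 yaw -13.67 bearing -13.68
```

The torque rose to 0.55 N m, twice the nut's friction, with no motion of the handle. The nut is tight, so I'll release, back off and verify.

To row units: -0.055 m is -0.88, -0.05 m is -0.8.

```bash
echo '[[[0, 0, 0], 0], [[0, 0, 0], 0], [[0, 0, 0], 0]]' > mv.in && python3 jog.py mv.in 0.6|tail -3; echo '[[[0, 0, -0.48], 0], [[0, 0, -0.8], 0], [[-0.88, 0, -0.4], 0], [[-0.88, 0, 0], 0], [[0, 0, 0], 0]]' > mv.in && python3 jog.py mv.in|head -2; echo '[[[0, 0, 0], 0], [[0, 0, 0], 0]]' > mv.in && python3 jog.py mv.in|head -2
python3 - <<'E'
from h import *
c=bot.camera_info("wrist"); im=bot.read_camera("wrist"); np.savez("wa.npz",K=c["intrinsics"],E=c["extrinsics"])
g=cv2.resize(cv2.cvtColor(im,cv2.COLOR_RGB2GRAY)[41:251,210:410],None,fx=4,fy=4,interpolation=cv2.INTER_CUBIC)
w=lambda u,v,z: wp("wa.npz",u,v-240,z)
nut=np.array([.5946,.0838]); a=np.radians(-13); x=np.array([np.cos(a),np.sin(a)]); y=np.array([-x[1],x[0]])
for l in cv2.createLineSegmentDetector().detect(g)[0][:,0]:
    p,q=[w(*l[i:i+2],.030)[:2] for i in (0,2)]
    P,Q=[np.array([x@(v-nut),y@(v-nut)])*1e3 for v in (p,q)]
    L=np.linalg.norm(Q-P)
    if L>7 and abs(P[1])<35 and -20<P[0]<20 or L>30: print(P.round(1),Q.round(1),"len",L.round(1),"ang",(np.degrees(np.arctan2(*(q-p)[::-1]))%180).round(1))
E
```

```text
wrist_force: [-0.8, -0.2, -0.2]
width: 0.597
grip_force: 0.0
time: 44.98
tool_pos: [0.6225, 0.0777, 0.1271]
time: 45.22
tool_pos: [0.617, 0.0789, 0.1259]
[-25.5  41.8] [10.6 52. ] len 37.5 ang 2.8
[-9.1 14.7] [-16.9   0.4] len 16.3 ang 48.4
[-0.1  9.9] [6.8 7.6] len 7.3 ang 148.4
[-76.   -5.4] [-111.8   -5.3] len 35.8 ang 166.8
[ 16.7 -28.6] [ 16.8 -16.3] len 12.2 ang 76.7
[17.5 28.4] [-16.8  28.6] len 34.2 ang 166.7
[-17.    4.5] [-12.4  12.7] len 9.4 ang 47.4
[19.9  6.7] [16.4 14. ] len 8.1 ang 102.5
[18.3 15.6] [17.8 28.6] len 12.9 ang 79.3
[ 7.  15.3] [16.5 15.1] len 9.5 ang 165.4
[-17.  15.] [-6.9 15.1] len 10.1 ang 167.7
[  0.3 -28.8] [ 16.5 -29.2] len 16.2 ang 165.3
[10.6  2.4] [17.8  3.7] len 7.3 ang 177.2
[-111.7    5.2] [-75.8   5. ] len 35.8 ang 166.7
[-111.9  -10.7] [-56.1 -11.3] len 55.8 ang 166.4
[ 11.8 -21.2] [  3.9 -22.8] len 8.1 ang 179.1
[-99.5  11.9] [-111.1   53.5] len 43.2 ang 92.6
[-57.4  10.9] [-111.6   10.7] len 54.2 ang 167.2
[-84.  -42.9] [-92.8 -11.7] len 32.4 ang 92.8
[-16.8 -28.9] [ -1.4 -29.2] len 15.5 ang 165.9
[ 17.8 -12.1] [20.1 -5. ] len 7.4 ang 58.6
[ 7.1 -8.2] [  0.5 -10.7] len 7.0 ang 8.1
[-1.  15.4] [ 7.1 15.5] len 8.1 ang 167.7
```

```bash
python3 -c "
from workcell import bot
print(bot.finish_job())"
```

```text
the job is handed in; nothing more can be done
None
```

I handed the job in at about 45 s with the nut tight at its stop, the jaws closed on it and the wrench lying on the nut; I never moved the jug, flask or tray, though on the first turn I overran the stop and forced the jaw open about 2 mm, so I turned the wrench back, refitted the jaws with the worm, and checked that the nut held at 0.55 N m without moving.

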